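Stow the spice jar and snap the rack's keeper bar shut

TASK

The ledge is about to be folded away: stand the amber glass jar with the red cap upright in the empty middle bay of the bamboo spice rack, setting it down without dropping it. Then swing the rack's steel keeper bar across the front, in under the light strip, until it snaps home into its catch, gently and without forcing bar or rack. Leave the other jars, the tins in the rack, the bowl, the plate and the chopstick box where they are.

Things in the scene. Friction and masses are not known exactly. Their poses are not given: they have to be found in the camera images.
- jar: The jar to stow: amber glass, 46 mm diameter up to z = 78 mm, narrower neck, red cap 44 mm diameter from z = 81 to its top at 100 mm; 0.15 to 0.31 kg. Stands on the ledge among two alike jars with green and white caps, any of the three places. Origin: centre of its underside, z up.
- rack: Bamboo spice rack, screwed down, 135 (x) by 290 (y) mm, turned up to 0.2 rad. Origin: centre of its underside; x to its back (away from the robot), y left, z up. Floor 10 mm thick. End cheeks y = 131 to 143 mm either side, up to z = 106. Side bays (centres x = 17, y = 94 either side) hold two tins, tops z = 55.
- bay (a point): Middle of the empty middle bay, on its floor (rack x = 17, y = 0, z = 10 mm). The bay is open above. Its walls: dividers with inner faces 58 mm either side in y, back rail 41 mm behind in x (all with tops at rack z = 40), and in front the keeper bar when shut, its rear face at least 43 mm ahead. The light strip's rear edge is 40 mm ahead of this point.
- strip_edge (a point): Middle of the lower front edge of the aluminium light strip that runs cheek to cheek over the bar (rack x = -65 to -23, z = 94 to 106 mm). At its red mark the shut bar's front face lies 16 to 31 mm behind this edge, its top 37 mm below the strip: a finger must slant in under the strip (35 to 45 degrees from vertical) to push the bar home.
- keeper (a joint): Keeper bar's angle from its own hard stop, rad: 0 = home; grows as the bar swings out to the robot; starts 0.9 to 1.6, limit 1.75; axis vertical. Stays where left, drags under 1 N. A sprung roller in the catch resists from about 0.085 rad, 4 to 9 N at the red mark; past about 0.04 it snaps the bar to 0 and keeps it. Over 30 N on rack or bar is forcing.
- keeper_hinge (a point): Hinge axis of the bar, at mid-height of the bar (rack x = -30, y = 100, z = 49 mm); its post's top is at z = 62. The bar: flat steel 8 mm thick, 14 mm high (z = 42 to 56), centred on the axis, end 205 mm from it; red mark 127 to 172 mm from it. Home lies along rack -y, or turned out from it towards the robot by up to 0.10 rad.
- jar_green: Bystander: green jar, green cap, same size as the jar. Origin: centre of underside.
- jar_white: Bystander: clear jar, white cap, same size as the jar. Origin: centre of underside.
- tin_left: Bystander: steel tin, 42 mm wide, 45 mm high, in the rack's left bay. Origin: centre of underside.
- tin_right: Bystander: copper tin, 42 mm wide, 45 mm high, in the rack's right bay. Origin: centre of underside.
- bowl: Bystander: blue ceramic ramen bowl, 150 mm across, 70 mm high. Origin: centre of underside.
- plate: Bystander: yellow melamine plate, 200 mm across, 18 mm high. Origin: centre of underside.
- chopstick_box: Bystander: blue chopstick box with grey flip lid, 237 by 62 mm, 34 mm high. Origin: centre of underside, x along it.
- catch_mid (a point): The catch and the stop sit on a stiff swivelling frame whose setting differs each time and is not measured: home is 0 to 0.10 rad out from rack -y (15 mm at the red mark), to be found by feel. This point: where the bar's end (200 mm from the hinge) would be at the middle setting, 0.05 rad, bar's mid-height. Dark steel catch housing just beyond it, z = 10 to 56 mm.

How it is judged:
On the way, in this order (a step that is already met when the one before it is completed fails the run):
1. the red-capped jar stands released and upright on the floor of the middle bay while the bar is still open (x of jar in the frame of rack between -0.008 and 0.042 m and y of jar in the frame of rack between -0.042 and 0.042 m and z of jar in the frame of rack below 0.016 m and angle between jar's own z axis and vertical below 0.1 rad and contact force between jar and the fingers below 0.2 N and value of joint keeper above 0.3 rad), for 0.2 s.
2. the keeper bar is shut in its catch (value of joint keeper below 0.02 rad), for 0.2 s.
At the end, for the whole second after the job is handed in: The keeper bar is shut in its catch (joint below 0.02 rad) and the red-capped jar stands upright (within 0.1 rad), at rest on the floor of the rack's middle bay (its origin at rack x -8 to 42 mm, y within 42 mm of the middle, z below 16 mm) (value of joint keeper below 0.02 rad and x of jar in the frame of rack between -0.008 and 0.042 m and y of jar in the frame of rack between -0.042 and 0.042 m and z of jar in the frame of rack below 0.016 m and angle between jar's own z axis and vertical below 0.1 rad and linear speed of jar below 0.02 m/s); the robot touches nothing.
It fails at once if bar or rack is forced (more than 30 N from the robot) (contact force between rack and the fingers above 30 N or contact force between rack and the arm above 30 N).
It fails at once if the jar is dropped (falls out of the fingers faster than 0.5 m/s) (contact force between jar and the fingers below 0.1 N and linear speed of jar above 0.5 m/s).
It fails at once if another jar, the bowl, the plate or the chopstick box is moved more than 30 mm (distance of any of jar_green, jar_white, bowl, plate, chopstick_box from where it was at the start of the episode above 0.03 m).
It fails at once if a tin in the rack is moved more than 25 mm (distance of any of tin_left, tin_right from where it was at the start of the episode above 0.025 m).
It also fails if it takes over 72 s, if anything falls off the work surface, if the arm or the gripper's body presses on something with over 40 N, if the wrist force passes 120 N, or if a joint passes its speed limit or range.

ROBOT

A 7-joint arm with a two-finger parallel gripper is mounted at the origin on the work surface. World frame = base frame: x ahead of the robot, y to its left, z up, the work surface at z = 0. Lengths are in m, angles in rad, forces in N, time in s.
With the tool pointing down it reaches from about 0.4 to 0.85 m from the base axis. Payload 4.5 kg.
Tool frame: the origin (TCP) lies on the centre line of the jaws, within the pads' length; the fingertips stand 11 mm ahead of it and the grasp point (between the pads) lies 8 mm behind it; z points along the fingers, y is the line along which they close (so a half turn about z gives the same grasp; the last joint's range is limited). The gripper opens to 88 mm and grips with 3 to 60 N. Pads are 18 mm wide; open, the fingers measure 123 mm over their backs; the gripper's body (75 mm by 187 mm) begins 45 mm behind the grasp point.
Start: joints at [-1.279, 0.689, -0.195, 1.565, 0.157, 0.902, -0.215], TCP at [0.159, 0.604, 0.227] pointing down, gripper open.
Joint ranges: [-3.01, 3.01], [-0.46, 2.08], [-1.47, 1.51], [0.13, 2.56], [-1, 4.14], [0.04, 2.09], [-2.66, 2.66]. Speed limits (rad/s): [2.57, 2.57, 3.14, 3.14, 3.14, 3.14, 3.14].

INTERFACE

Orientations are given as a unit quaternion [x, y, z, w].
In Python, from plant import * gives the robot as it stands. The module is installed in compiled form; this text tells all that it offers.
- The arm moves only by the tool send_rows, never from a script. Its argument "motion" is a list of rows, each an object of numbers: "x", "y", "z": the shift along the tool's x, y, z in cm; "rx", "ry", "rz": the turn, a rotation vector about the tool's x, y, z in rad; "jaw": the finger opening in cm, from 0 to 8.81. In form: [{"x": .., "y": .., "z": .., "rx": .., "ry": .., "rz": .., "jaw": ..}, ...]. A call has exactly 5 rows; each row shifts and turns the commanded pose from where the row before left it, along the tool's axes as they then stand; what a row does not reach is not made up. A row lasts 1/10 s, in which the tool goes at most 50 mm and 8.59 degrees, less where a joint would pass 70% of its speed; a pose out of reach is approached as far as the arm can. A call is refused whole if a number of a shift passes 5 or a number of a turn 0.15, either way. A call with a gripper value outside its range is refused whole. The fingers move at their own pace and stop on an object; "grip_force" is the grip in N (left out, the last holds). Time passes only in rows, so rows that do not move let the fingers close, or fill a call up. It gives the time, the measured TCP pose, the force, the opening and the grip force at its end, in the units of the state.
- get_state(): the state, without advancing time (a new reading comes with each control period).
- snapshot(name): name is "scene" or "top" or "wrist"; returns a dict with "img" (400x640x3 uint8, red, green, blue), "vertical_fov" (degrees; the focal length in pixels is half the picture's height over the tangent of half this angle, whatever the lens; pixels are square), "cx", "cy" (the principal point, pixels), "D" ([k1, k2, p1, p2, k3] as OpenCV has them; the pictures are not rectified), "extrinsics" (4x4, takes a point from camera to world coordinates). Camera axes: x right, y up, looking along -z (the intrinsics and any distortion apply to the point x, -y, -z); pixel columns grow to the right and rows downward; lengths in m; the calibration is good to about 2 mm. A picture is of the moment at which its call begins. There is no depth.
- finish_job(): hands the job in; it is judged then, once.
The state is a dict: "clock": time; "q": joint angles; "qd": joint speeds; "joint_torque": joint torques, N m; "tool_pos": TCP position; "eef_rot": TCP orientation; "contact_force": force on the tool from outside, world axes, zero at the start; "moment": the same for the moment, N m; "opening": opening from 0.0 (shut) to 1.0 (fully open); "finger_force": force on a finger pad.
Only numpy, scipy, OpenCV 4.12 (cv2) and the standard library are available. Lean on these libraries where they do the work, as an engineer would, in place of code of your own. Each camera call takes 0.05 s, during which the arm holds its last target. There are 200 camera calls.

## Working session

There is one attempt and no reset: what is moved stays moved. The work goes in short steps, Python scripts to look and compute and a tool call to move; the robot and the scene stay as the last step left them, time stands still between calls to the robot, and variables do not carry over. Pictures are saved under pics/ and viewed, at most 10 in all, crops included, and the job is handed in when it is done.

Besides the shell and the picture viewer there is one more tool, called after "Request:" as name(argument=value, ...) on one line, values as JSON. send_rows: Moves the arm, as the interface text tells. Its arguments: {"type":"object","properties":{"motion":{"type":"array"},"grip_force":{"type":"number"}},"required":["motion"]}

```bash
mkdir -p pics; python3 - <<'E'
from plant import *
import cv2,numpy as np
s=get_state(); print(s)
for n in ("scene","top","wrist"):
    d=snapshot(n); cv2.imwrite(f"pics/{n}0.png",d["img"][:,:,::-1]); np.savez(f"{n}0.npz",**d)
    print(n,d["vertical_fov"],d["cx"],d["cy"],d["D"],np.round(d["extrinsics"],3).tolist())
E
```

```text
{'clock': 0.0, 'q': array([-1.27922528,  0.68995172, -0.19450914,  1.56632246,  0.15728922,
        0.9024941 , -0.21508082]), 'qd': array([-0.00133571, -0.0010746 ,  0.00088341,  0.0017578 ,  0.00064932,
       -0.00047585, -0.00129462]), 'joint_torque': array([-1.44885376e-03, -5.27556145e+01, -1.26755700e+00, -1.53431082e+01,
       -5.27177425e-02,  6.81307109e-03,  1.80449906e-04]), 'tool_pos': array([0.15921448, 0.60371848, 0.22583581]), 'eef_rot': array([ 1.28484064e-01,  9.91711172e-01, -8.91400207e-04, -5.18216237e-05]), 'contact_force': array([-0.36617171,  0.08198274,  0.15720984]), 'moment': array([-0.05095794,  0.03773471, -0.0222701 ]), 'finger_force': 0.0, 'opening': 0.9991477756748018}
scene 55.73493419639373 317.00198571665015 204.23029619189214 [0.02783842 0.         0.         0.         0.        ] [[-0.422, -0.718, 0.553, 1.164], [0.907, -0.331, 0.262, 0.318], [-0.005, 0.612, 0.791, 0.947], [0.0, 0.0, 0.0, 1.0]]
top 54.243031849860344 317.10337095525676 207.78486106685907 [-0.04298575  0.          0.          0.          0.        ] [[-0.012, 0.992, -0.126, 0.417], [-1.0, -0.011, 0.006, 0.018], [0.005, 0.126, 0.992, 1.233], [0.0, 0.0, 0.0, 1.0]]
wrist 68.38617954200764 320.69440876110525 198.5392687220862 [-0.04757293  0.          0.          0.          0.        ] [[0.255, -0.933, -0.254, 0.093], [0.967, 0.245, 0.069, 0.622], [-0.002, -0.263, 0.965, 0.384], [0.0, 0.0, 0.0, 1.0]]
```

View pics/scene0.png

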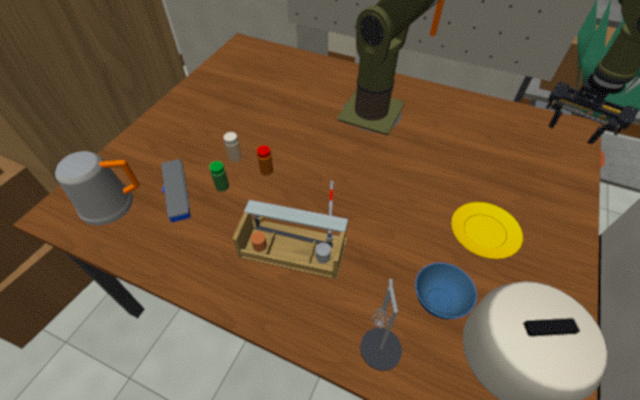

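View pics/top0.png

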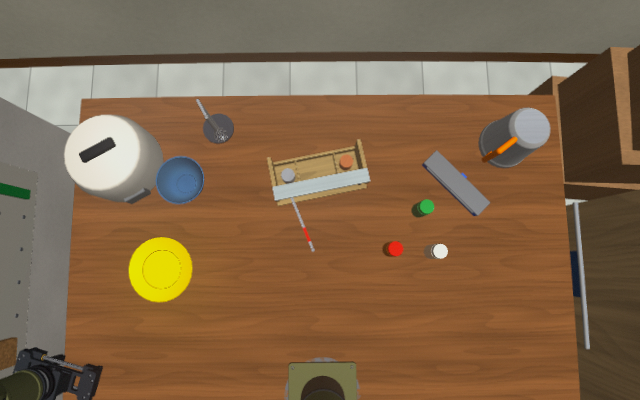

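Scene: jars white (232,140), green (219,175) and red (264,160); rack around (290,240) with the bar sticking out towards the robot (331,190). Top: red cap (395,249), white (440,251), green (427,207), light strip from (274,193) to (369,177), bar end (313,249) with red mark around (308,238).

```bash
cat > h.py <<'E'
import cv2,numpy as np
from scipy.spatial.transform import Rotation as R
def cam(d):
    f=200/np.tan(np.radians(float(d["vertical_fov"]))/2)
    return np.array([[f,0,float(d["cx"])],[0,f,float(d["cy"])],[0,0,1]]),np.array(d["D"]),np.array(d["extrinsics"])
def ray(d,p):
    K,D,E=cam(d); u=cv2.undistortPoints(np.array(p,float).reshape(-1,1,2),K,D).reshape(-1,2)
    v=np.c_[u[:,0],-u[:,1],-np.ones(len(u))]@E[:3,:3].T
    return E[:3,3],v
def onz(d,p,z):
    o,v=ray(d,p); return o+v*((z-o[2])/v[:,2])[:,None]
def tri(d1,p1,d2,p2):
    A=np.zeros((3,3));b=np.zeros(3)
    for d,p in((d1,p1),(d2,p2)):
        o,v=ray(d,p);v=v[0]/np.linalg.norm(v[0]);M=np.eye(3)-np.outer(v,v);A+=M;b+=M@o
    return np.linalg.solve(A,b)
def proj(d,P):
    K,D,E=cam(d); Q=(np.atleast_2d(P)-E[:3,3])@E[:3,:3]
    return cv2.projectPoints(Q*[1,-1,-1],np.zeros(3),np.zeros(3),K,D)[0].reshape(-1,2)
def blobs(d,lo,hi,roi,amin=5):
    h=cv2.cvtColor(d["img"],cv2.COLOR_RGB2HSV); m=cv2.inRange(h,np.array(lo),np.array(hi))
    z=np.zeros_like(m);x0,y0,x1,y1=roi;z[y0:y1,x0:x1]=m[y0:y1,x0:x1]
    n,l,s,c=cv2.connectedComponentsWithStats(z)
    return [(c[i],s[i].tolist(),np.argwhere(l==i)[:,::-1]) for i in range(1,n) if s[i][4]>=amin]
E
python3 - <<'E'
from h import *
t=np.load("top0.npz");s=np.load("scene0.npz")
for nm,lo,hi in(("red",(0,180,90),(6,255,255)),("green",(50,120,60),(75,255,255)),("white",(0,0,190),(180,40,255))):
    for k,d,roi in(("t",t,(260,140,460,270)),("s",s,(200,120,360,280))):
        for c,st,px in blobs(d,lo,hi,roi): print(nm,k,np.round(c,1),st,d["img"][px[0][1],px[0][0]], np.round(onz(d,c,.1),3) if k=="t" else "")
h=cv2.cvtColor(t["img"],cv2.COLOR_RGB2HSV)
print(t["img"][194,285],t["img"][178,355],h[185,320])
c=t["img"][135:265,255:385]; c=cv2.resize(c,None,fx=4.6,fy=4.6,interpolation=cv2.INTER_CUBIC)
cv2.imwrite("pics/crop_t.png",c[:,:,::-1])
E
```

```text
red t [306.4 234.3] [303, 228, 8, 13, 44] [223  59  48] [[0.484 0.043 0.1  ]]
red t [395.1 248.2] [388, 241, 15, 15, 180] [193  61  30] [[ 0.441 -0.214  0.1  ]]
red s [263.  150.5] [257, 145, 13, 12, 124] [159  53  27] 
red s [330.8 194.7] [329, 190, 4, 10, 30] [172  48  35] 
green t [425.8 206.5] [418, 199, 16, 16, 182] [ 84 148  62] [[ 0.562 -0.309  0.1  ]]
green s [216.8 170.6] [210, 161, 14, 26, 211] [ 66 117  41] 
white t [320.9 183.7] [273, 169, 96, 31, 1119] [186 195 196] [[ 0.633 -0.001  0.1  ]]
white t [440.1 250.6] [433, 244, 15, 14, 163] [223 221 209] [[ 0.432 -0.345  0.1  ]]
white s [229.7 136. ] [225, 133, 11, 7, 63] [196 188 168] 
[181 193 191] [183 194 194] [ 93  15 192]
```

View pics/crop_t.png

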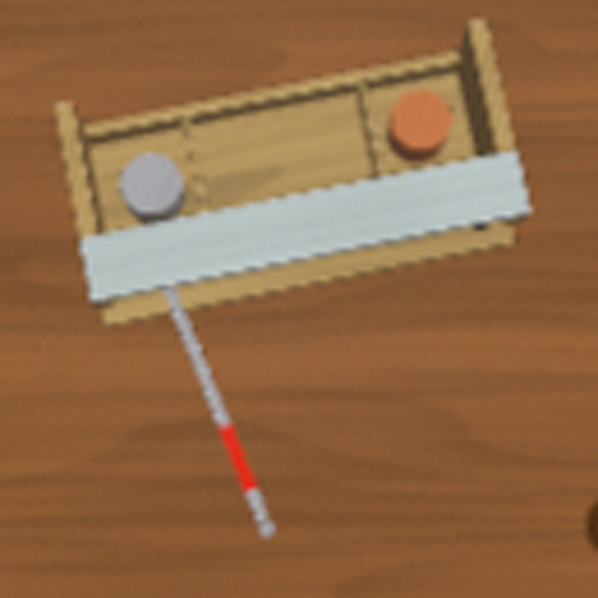

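Crop: strip corners at (83,240), (515,155), (530,212), (92,300), the bar running from under it at (170,292) to its end (267,533), red mark (222,428)-(252,488); middle bay empty, grey tin left, copper tin right.

```bash
python3 - <<'E'
from h import *
t=np.load("top0.npz");s=np.load("scene0.npz")
st=[b for b in blobs(t,(0,0,175),(180,45,255),(260,140,380,215),200)]
for c,a,px in st: print("strip",c,a)
c,a,px=st[0]
W=onz(t,px,.106)[:,:2].astype(np.float32)*1000
r=cv2.minAreaRect(W); print("rect",r)
box=cv2.boxPoints(r); print(box)
e=sorted([(np.linalg.norm(box[i]-box[(i+1)%4]),box[i]-box[(i+1)%4]) for i in range(4)],key=lambda q:-q[0])[0][1]
e=e if e[1]>0 else -e
yaw=np.arctan2(-e[0],e[1]); print("yaw",yaw)
Rz=np.array([[np.cos(yaw),-np.sin(yaw)],[np.sin(yaw),np.cos(yaw)]])
cen=W.mean(0)/1000; 
O=cen-Rz@[-.044,0]; print("rack O",O)
f=lambda x,y,z:np.r_[O+Rz@[x,y],z]
for n,p in(("bay",(.017,0,.01)),("hinge",(-.03,.1,.049)),("tinL",(.017,.094,.055)),("tinR",(.017,-.094,.055)),("strip edge",(-.065,0,.094)),("cheekLback",(.0675,.137,.106)),("stripFL",(-.065,.131,.106)),("stripFR",(-.065,-.131,.106))):
    P=f(*p); print(n,P.round(4),proj(t,P).round(1),proj(s,P).round(1))
end=onz(t,[[255+267/4.6,135+533/4.6]],.056)[0]; mk=onz(t,[[306.4+.5,234.3]],.056)[0]
h=f(-.03,.1,.049)
for q in(end,mk):
    d=Rz.T@(q[:2]-h[:2]); print("bar",q.round(4),np.hypot(*d),"angle from -y toward -x",np.arctan2(-d[0],-d[1]))
for nm,a,b in(("red",(395.1,248.2),(263,150.5)),("mark",(306.4,234.3),(330.8,194.7))): print(nm,tri(t,a,s,b))
for nm,a in(("red",(395.1,248.2)),("green",(425.8,206.5)),("white",(440.1,250.6))): 
    P=onz(t,[a],.1)[0]; print(nm,P,proj(s,P),proj(s,P*[1,1,0]))
E
```

```text
strip [320.57264297 183.41808346] [273, 168, 97, 32, 1294]
rect ((632.8807373046875, -0.8986053466796875), (40.34199523925781, 281.63916015625), 10.912644386291504)
[[ 586.41565  133.55591]
 [ 639.7334  -142.99036]
 [ 679.3458  -135.35312]
 [ 626.0281   141.19315]]
yaw 0.1904617
rack O [0.67581979 0.0081636 ]
bay [0.6925 0.0114 0.01  ] [[316.4 170.7]] [[290.9 250.7]]
hinge [0.6274 0.1007 0.049 ] [[287.6 188.9]] [[329.  236.9]]
tinL [0.6747 0.1037 0.055 ] [[286.5 173.4]] [[323.  249.3]]
tinR [ 0.7103 -0.0809  0.055 ] [[346.2 161.5]] [[257.8 235.5]]
strip edge [ 0.612  -0.0041  0.094 ] [[322. 191.]] [[297.4 210.8]]
cheekLback [0.7162 0.1555 0.106 ] [[267.7 156.2]] [[335.1 259.2]]
stripFL [0.5872 0.1245 0.106 ] [[278.1 199.2]] [[343.3 217.3]]
stripFR [ 0.6368 -0.1328  0.106 ] [[365.7 181.5]] [[252.8 199.5]]
bar [0.4368 0.0244 0.056 ] 0.2052755928707163 angle from -y toward -x 1.3806438280141247
bar [0.4867 0.0424 0.056 ] 0.15227924595667058 angle from -y toward -x 1.3686386779435369
red [ 0.44080482 -0.2148398   0.09151861]
mark [0.4869272  0.04431288 0.05113917]
red [ 0.44084    -0.21355959  0.1       ] [[262.87353215 148.67974918]] [[266.36540809 170.09551005]]
green [ 0.561624   -0.30869989  0.1       ] [[216.30943019 164.58734337]] [[222.89593496 185.7282664 ]]
white [ 0.43207956 -0.34468164  0.1       ] [[229.51414798 135.27706047]] [[234.92311225 156.89788271]]
```

```bash
cat >> h.py <<'E'
O=np.array([0.6758,0.0082]); YAW=0.1905
RZ=R.from_euler("z",YAW).as_matrix()
def rk(x,y,z): return RZ@np.array([x,y,z])+np.r_[O,0]
RD=R.from_matrix(np.c_[RZ[:,0],-RZ[:,1],[0,0,-1]])  # tool down, tool x = rack x
def tilt(a): return RD*R.from_rotvec([0,-a,0])      # tool z leans to rack +x
def rows(p,q,path):
    """path: list of (pos,Rot). prints rows from pose p,q (shift in old axes), rounded, integrating rounded."""
    p=np.array(p);q=R.from_quat(q);out=[]
    for P,Q in path:
        s=np.round(q.inv().apply(np.array(P)-p)*100,2); r=np.round((q.inv()*Q).as_rotvec(),3)
        p=p+q.apply(s/100); q=q*R.from_rotvec(r)
        out.append({k:float(v) for k,v in zip("x y z rx ry rz".split(),[*s,*r]) if v})
    for i in range(0,len(out),5): print(str(out[i:i+5]).replace("'",'"'))
    return p,q
E
python3 - <<'E'
from h import *
from plant import get_state
s=get_state();p=s["tool_pos"];q0=R.from_quat(s["eef_rot"])
a0,r0=np.arctan2(p[1],p[0]),np.hypot(p[0],p[1]); T=[.441,-.214];a1,r1=np.arctan2(T[1],T[0]),np.hypot(*T)
# turn: yaw from tool-y 75.2deg to -79.1deg, negative about world z -> positive about tool z
rv=(q0.inv()*RD).as_rotvec(); print(rv)
path=[]
for i in range(1,26):
    f=i/25;a=a0+f*(a1-a0);r=r0+f*(r1-r0)
    path.append(([r*np.cos(a),r*np.sin(a),p[2]+f*(.19-p[2])],q0*R.from_rotvec(rv*f)))
rows(p,s["eef_rot"],path)
E
```

```text
[-2.73621558e-04  1.78752303e-03  2.69333906e+00]
[{"x": -4.37, "y": -0.69, "z": 0.15, "rz": 0.108}, {"x": -4.35, "y": -0.53, "z": 0.14, "rz": 0.107}, {"x": -4.33, "y": -0.37, "z": 0.15, "rz": 0.108}, {"x": -4.3, "y": -0.21, "z": 0.14, "rz": 0.108}, {"x": -4.27, "y": -0.06, "z": 0.15, "rz": 0.108}]
[{"x": -4.23, "y": 0.1, "z": 0.15, "rz": 0.107}, {"x": -4.19, "y": 0.25, "z": 0.15, "rz": 0.108}, {"x": -4.14, "y": 0.39, "z": 0.14, "ry": 0.001, "rz": 0.108}, {"x": -4.09, "y": 0.54, "z": 0.15, "rz": 0.108}, {"x": -4.02, "y": 0.68, "z": 0.14, "rz": 0.107}]
[{"x": -3.96, "y": 0.82, "z": 0.15, "rz": 0.108}, {"x": -3.9, "y": 0.95, "z": 0.14, "rz": 0.108}, {"x": -3.82, "y": 1.07, "z": 0.15, "rz": 0.108}, {"x": -3.74, "y": 1.21, "z": 0.14, "rz": 0.107}, {"x": -3.67, "y": 1.32, "z": 0.15, "rz": 0.108}]
[{"x": -3.58, "y": 1.44, "z": 0.14, "rz": 0.108}, {"x": -3.49, "y": 1.55, "z": 0.15, "rz": 0.107}, {"x": -3.4, "y": 1.65, "z": 0.14, "rz": 0.108}, {"x": -3.3, "y": 1.76, "z": 0.15, "rz": 0.108}, {"x": -3.21, "y": 1.86, "z": 0.15, "rz": 0.108}]
[{"x": -3.11, "y": 1.95, "z": 0.14, "ry": 0.001, "rz": 0.107}, {"x": -3.01, "y": 2.04, "z": 0.14, "rz": 0.108}, {"x": -2.9, "y": 2.12, "z": 0.15, "rz": 0.108}, {"x": -2.79, "y": 2.2, "z": 0.14, "rz": 0.108}, {"x": -2.68, "y": 2.28, "z": 0.14, "rz": 0.107}]
```

Request:
send_rows(motion=[{"x": -4.4, "y": -0.7, "z": 0.1, "rz": 0.108, "jaw": 8.8}, {"x": -4.3, "y": -0.5, "z": 0.1, "rz": 0.108, "jaw": 8.8}, {"x": -4.3, "y": -0.4, "z": 0.1, "rz": 0.108, "jaw": 8.8}, {"x": -4.3, "y": -0.2, "z": 0.1, "rz": 0.108, "jaw": 8.8}, {"x": -4.3, "y": -0.1, "z": 0.1, "rz": 0.108, "jaw": 8.8}])

```text
schema error: expected keys x, y, z, rx, ry, rz, jaw
```

Request:
send_rows(motion=[{"x": -4.2, "y": 0.1, "z": 0.2, "rz": 0.108, "jaw": 8.8}, {"x": -4.2, "y": 0.2, "z": 0.2, "rz": 0.108, "jaw": 8.8}, {"x": -4.1, "y": 0.4, "z": 0.2, "rz": 0.108, "jaw": 8.8}, {"x": -4.1, "y": 0.5, "z": 0.2, "rz": 0.108, "jaw": 8.8}, {"x": -4.0, "y": 0.7, "z": 0.2, "rz": 0.108, "jaw": 8.8}])

```text
schema error: expected keys x, y, z, rx, ry, rz, jaw
```

Request:
send_rows(motion=[{"x": -4.0, "y": 0.8, "z": 0.1, "rz": 0.108, "jaw": 8.8}, {"x": -3.9, "y": 1.0, "z": 0.1, "rz": 0.108, "jaw": 8.8}, {"x": -3.8, "y": 1.1, "z": 0.1, "rz": 0.108, "jaw": 8.8}, {"x": -3.7, "y": 1.2, "z": 0.1, "rz": 0.107, "jaw": 8.8}, {"x": -3.7, "y": 1.3, "z": 0.1, "rz": 0.108, "jaw": 8.8}])

```text
schema error: expected keys x, y, z, rx, ry, rz, jaw
```

Request:
send_rows(motion=[{"x": -3.6, "y": 1.4, "z": 0.1, "rz": 0.108, "jaw": 8.8}, {"x": -3.5, "y": 1.6, "z": 0.1, "rz": 0.107, "jaw": 8.8}, {"x": -3.4, "y": 1.7, "z": 0.1, "rz": 0.108, "jaw": 8.8}, {"x": -3.3, "y": 1.8, "z": 0.1, "rz": 0.108, "jaw": 8.8}, {"x": -3.2, "y": 1.9, "z": 0.1, "rz": 0.108, "jaw": 8.8}])

```text
schema error: expected keys x, y, z, rx, ry, rz, jaw
```

Request:
send_rows(motion=[{"x": -3.1, "y": 1.9, "z": 0.1, "rz": 0.107, "jaw": 8.8}, {"x": -3.0, "y": 2.0, "z": 0.1, "rz": 0.108, "jaw": 8.8}, {"x": -2.9, "y": 2.1, "z": 0.1, "rz": 0.108, "jaw": 8.8}, {"x": -2.8, "y": 2.2, "z": 0.1, "rz": 0.108, "jaw": 8.8}, {"x": -2.7, "y": 2.3, "z": 0.1, "rz": 0.107, "jaw": 8.8}])

```text
schema error: expected keys x, y, z, rx, ry, rz, jaw
```

```bash
python3 - <<'E'
from h import *
from plant import *
d=snapshot("wrist"); np.savez("w1.npz",**d); cv2.imwrite("pics/w1.png",d["img"][:,:,::-1])
s=get_state();print(s["clock"],s["tool_pos"],s["q"].round(2),s["contact_force"])
print((R.from_quat(s["eef_rot"]).inv()*RD).as_rotvec())
for c,st,px in blobs(d,(0,180,60),(8,255,255),(0,0,640,400),200): print(c,st,onz(d,c,.1))
E
```

```text
0.2 [0.15927322 0.60397824 0.22612747] [-1.28  0.69 -0.19  1.57  0.16  0.9  -0.22] [-0.54632317  0.18519912  0.19354591]
[-1.71005569e-04  1.47640255e-03  2.69336384e+00]
```

View pics/w1.png

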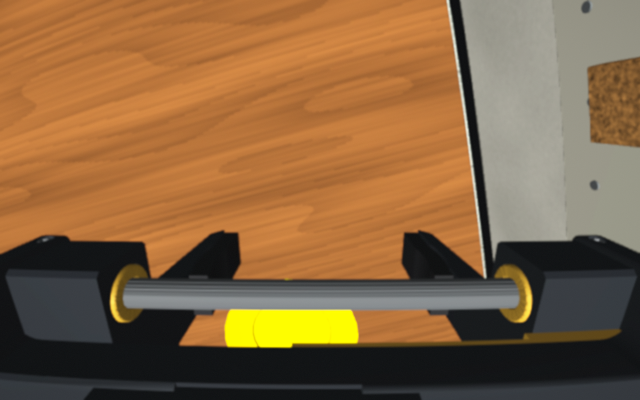

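The rows need every key, so nothing has moved: the wrist view still shows the start position, with open fingers at (215,260) and (425,260) and the plate at (290,328). Sending again.

Request:
send_rows(motion=[{"x": -4.4, "y": -0.7, "z": 0.1, "rx": 0, "ry": 0, "rz": 0.108, "jaw": 8.8}, {"x": -4.3, "y": -0.5, "z": 0.1, "rx": 0, "ry": 0, "rz": 0.108, "jaw": 8.8}, {"x": -4.3, "y": -0.4, "z": 0.1, "rx": 0, "ry": 0, "rz": 0.108, "jaw": 8.8}, {"x": -4.3, "y": -0.2, "z": 0.1, "rx": 0, "ry": 0, "rz": 0.108, "jaw": 8.8}, {"x": -4.3, "y": -0.1, "z": 0.1, "rx": 0, "ry": 0, "rz": 0.108, "jaw": 8.8}])

```text
clock: 0.7
tool_pos: [0.3438, 0.4888, 0.2215]
eef_rot: [0.39, 0.921, 0.0, 0.0]
contact_force: [-0.5, 1.2, 0.5]
opening: 0.996
finger_force: 0.0
```

Request:
send_rows(motion=[{"x": -4.2, "y": 0.1, "z": 0.2, "rx": 0, "ry": 0, "rz": 0.108, "jaw": 8.8}, {"x": -4.2, "y": 0.2, "z": 0.2, "rx": 0, "ry": 0, "rz": 0.108, "jaw": 8.8}, {"x": -4.1, "y": 0.4, "z": 0.2, "rx": 0, "ry": 0, "rz": 0.108, "jaw": 8.8}, {"x": -4.1, "y": 0.5, "z": 0.2, "rx": 0, "ry": 0, "rz": 0.108, "jaw": 8.8}, {"x": -4.0, "y": 0.7, "z": 0.2, "rx": 0, "ry": 0, "rz": 0.108, "jaw": 8.8}])

```text
clock: 1.2
tool_pos: [0.4681, 0.3243, 0.2115]
eef_rot: [0.622, 0.783, 0.0, 0.0]
contact_force: [0.4, 0.4, -0.1]
opening: 0.998
finger_force: 0.0
```

Request:
send_rows(motion=[{"x": -4.0, "y": 0.8, "z": 0.1, "rx": 0, "ry": 0, "rz": 0.108, "jaw": 8.8}, {"x": -3.9, "y": 1.0, "z": 0.1, "rx": 0, "ry": 0, "rz": 0.108, "jaw": 8.8}, {"x": -3.8, "y": 1.1, "z": 0.1, "rx": 0, "ry": 0, "rz": 0.108, "jaw": 8.8}, {"x": -3.7, "y": 1.2, "z": 0.1, "rx": 0, "ry": 0, "rz": 0.107, "jaw": 8.8}, {"x": -3.7, "y": 1.3, "z": 0.1, "rx": 0, "ry": 0, "rz": 0.108, "jaw": 8.8}])

```text
clock: 1.7
tool_pos: [0.5252, 0.1352, 0.2065]
eef_rot: [0.808, 0.589, 0.0, 0.0]
contact_force: [0.1, 0.1, 0.1]
opening: 1.0
finger_force: 0.0
```

Request:
send_rows(motion=[{"x": -3.6, "y": 1.4, "z": 0.1, "rx": 0, "ry": 0, "rz": 0.108, "jaw": 8.8}, {"x": -3.5, "y": 1.6, "z": 0.1, "rx": 0, "ry": 0, "rz": 0.107, "jaw": 8.8}, {"x": -3.4, "y": 1.7, "z": 0.1, "rx": 0, "ry": 0, "rz": 0.108, "jaw": 8.8}, {"x": -3.3, "y": 1.8, "z": 0.1, "rx": 0, "ry": 0, "rz": 0.108, "jaw": 8.8}, {"x": -3.2, "y": 1.9, "z": 0.1, "rx": 0, "ry": 0, "rz": 0.108, "jaw": 8.8}])

```text
clock: 2.2
tool_pos: [0.5133, -0.0535, 0.2016]
eef_rot: [0.936, 0.353, 0.0, 0.0]
contact_force: [-0.0, -0.1, -0.0]
opening: 0.994
finger_force: 0.0
```

Request:
send_rows(motion=[{"x": -3.1, "y": 1.9, "z": 0.1, "rx": 0, "ry": 0, "rz": 0.107, "jaw": 8.8}, {"x": -3.0, "y": 2.0, "z": 0.1, "rx": 0, "ry": 0, "rz": 0.108, "jaw": 8.8}, {"x": -2.9, "y": 2.1, "z": 0.1, "rx": 0, "ry": 0, "rz": 0.108, "jaw": 8.8}, {"x": -2.8, "y": 2.2, "z": 0.1, "rx": 0, "ry": 0, "rz": 0.108, "jaw": 8.8}, {"x": -2.7, "y": 2.3, "z": 0.1, "rx": 0, "ry": 0, "rz": 0.107, "jaw": 8.8}])

```text
clock: 2.7
tool_pos: [0.4381, -0.2154, 0.1966]
eef_rot: [0.996, 0.092, 0.0, 0.0]
contact_force: [-0.4, -0.5, -1.0]
opening: 0.994
finger_force: 0.0
```

```bash
python3 - <<'E'
from h import *
from plant import *
d=snapshot("wrist"); np.savez("w1.npz",**d); cv2.imwrite("pics/w1b.png",d["img"][:,:,::-1])
s=get_state();print(s["clock"],s["tool_pos"],s["q"].round(2),s["contact_force"])
print((R.from_quat(s["eef_rot"]).inv()*RD).as_rotvec())
for c,st,px in blobs(d,(0,180,60),(8,255,255),(0,0,640,400),200): print(c,st,onz(d,c,.1))
E
```

```text
2.75 [ 0.43373439 -0.22140174  0.19695282] [ 0.11  0.6   0.42  2.03 -0.41  0.6  -0.59] [-2.23073685 -4.56295433  1.14910677]
[ 0.00431212  0.00273318 -0.02008428]
[79.02272727 90.82296651] [63, 68, 33, 47, 836] [[0.49112472 0.00381308 0.1       ]]
[321.59398099 190.65100317] [298, 167, 49, 48, 1894] [[ 0.44268512 -0.21458634  0.1       ]]
```

View pics/w1b.png

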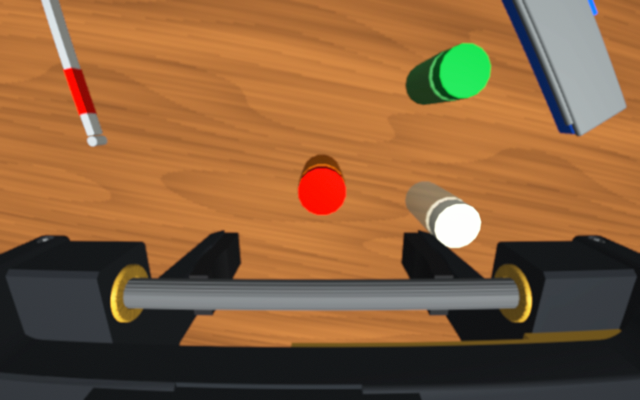

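The wrist view shows the red cap at (321,190), white at (457,226), green at (465,70) and the bar's mark at (79,91). The jar is confirmed within 2 mm. I'll let the arm settle, then work out the descent.

Request:
send_rows(motion=[{"x": 0, "y": 0, "z": 1, "rx": 0, "ry": 0, "rz": -0.01, "jaw": 8.8}, {"x": 0, "y": 0, "z": 0, "rx": 0, "ry": 0, "rz": 0, "jaw": 8.8}, {"x": 0, "y": 0, "z": 0, "rx": 0, "ry": 0, "rz": 0, "jaw": 8.8}, {"x": 0, "y": 0, "z": 0, "rx": 0, "ry": 0, "rz": 0, "jaw": 8.8}, {"x": 0, "y": 0, "z": 0, "rx": 0, "ry": 0, "rz": 0, "jaw": 8.8}])

```text
clock: 3.25
tool_pos: [0.4391, -0.2134, 0.1866]
eef_rot: [0.995, 0.1, 0.0, -0.0]
contact_force: [0.3, 0.6, 0.4]
opening: 0.997
finger_force: 0.0
```

```bash
python3 - <<'E'
from h import *
from plant import *
d=snapshot("wrist"); s=get_state();print(s["clock"],s["tool_pos"],s["contact_force"])
Q=R.from_quat(s["eef_rot"]);print((Q.inv()*RD).as_rotvec())
for c,st,px in blobs(d,(0,180,60),(8,255,255),(200,50,450,350),200):
    J=onz(d,c,.1)[0]; print(c,st,J); print("shift cm",Q.inv().apply(np.r_[.5*J[:2]+.5*np.array([.4408,-.2136]),.058]-s["tool_pos"])*100)
E
```

```text
3.3 [ 0.43898875 -0.21353639  0.18665755] [ 0.34538124  0.01988898 -1.1910957 ]
[-0.00012455 -0.00036606  0.00879777]
[323.71280788 194.81674877] [299, 170, 51, 51, 2030] [ 0.44276785 -0.21444509  0.1       ]
shift cm [ 0.25964378  0.10457428 12.86583816]
```

Request:
send_rows(motion=[{"x": 0.25, "y": 0.1, "z": 2.8, "rx": 0, "ry": 0, "rz": 0.009, "jaw": 8.8}, {"x": 0, "y": 0, "z": 3.0, "rx": 0, "ry": 0, "rz": 0, "jaw": 8.8}, {"x": 0, "y": 0, "z": 3.0, "rx": 0, "ry": 0, "rz": 0, "jaw": 8.8}, {"x": 0, "y": 0, "z": 2.6, "rx": 0, "ry": 0, "rz": 0, "jaw": 8.8}, {"x": 0, "y": 0, "z": 1.4, "rx": 0, "ry": 0, "rz": 0, "jaw": 8.8}])

```text
clock: 3.8
tool_pos: [0.4408, -0.214, 0.0568]
eef_rot: [0.996, 0.095, -0.001, -0.001]
contact_force: [-0.9, 1.2, 0.3]
opening: 0.997
finger_force: 0.0
```

Request:
send_rows(motion=[{"x": 0, "y": 0, "z": 0, "rx": 0, "ry": 0, "rz": 0, "jaw": 8.8}, {"x": 0, "y": 0, "z": 0, "rx": 0, "ry": 0, "rz": 0, "jaw": 8.8}, {"x": 0, "y": 0, "z": 0, "rx": 0, "ry": 0, "rz": 0, "jaw": 6}, {"x": 0, "y": 0, "z": 0, "rx": 0, "ry": 0, "rz": 0, "jaw": 4}, {"x": 0, "y": 0, "z": 0, "rx": 0, "ry": 0, "rz": 0, "jaw": 3}], grip_force=22)

```text
clock: 4.3
tool_pos: [0.4416, -0.2147, 0.0593]
eef_rot: [0.996, 0.094, 0.001, 0.0]
contact_force: [-0.3, -0.2, -0.1]
opening: 0.747
finger_force: 0.0
```

Request:
send_rows(motion=[{"x": 0, "y": 0, "z": 0, "rx": 0, "ry": 0, "rz": 0, "jaw": 3}, {"x": 0, "y": 0, "z": 0, "rx": 0, "ry": 0, "rz": 0, "jaw": 3}, {"x": 0, "y": 0, "z": 0, "rx": 0, "ry": 0, "rz": 0, "jaw": 3}, {"x": 0, "y": 0, "z": 0, "rx": 0, "ry": 0, "rz": 0, "jaw": 3}, {"x": 0, "y": 0, "z": 0, "rx": 0, "ry": 0, "rz": 0, "jaw": 3}])

```text
clock: 4.8
tool_pos: [0.4413, -0.2149, 0.0587]
eef_rot: [0.996, 0.094, 0.0, 0.0]
contact_force: [-0.7, -0.5, 2.5]
opening: 0.51
finger_force: 22.0
```

Request:
send_rows(motion=[{"x": 0, "y": 0, "z": -1.5, "rx": 0, "ry": 0, "rz": 0, "jaw": 3}, {"x": 0, "y": 0, "z": -3.0, "rx": 0, "ry": 0, "rz": 0, "jaw": 3}, {"x": 0, "y": 0, "z": -3.5, "rx": 0, "ry": 0, "rz": 0, "jaw": 3}, {"x": 0, "y": 0, "z": -3.5, "rx": 0, "ry": 0, "rz": 0, "jaw": 3}, {"x": 0, "y": 0, "z": -2.0, "rx": 0, "ry": 0, "rz": 0, "jaw": 3}])

```text
clock: 5.3
tool_pos: [0.4413, -0.2146, 0.1955]
eef_rot: [0.996, 0.094, 0.001, 0.0]
contact_force: [0.7, 0.4, -2.5]
opening: 0.511
finger_force: 22.0
```

```bash
python3 - <<'E'
from h import *
from plant import *
s=get_state();print(s["clock"],s["tool_pos"],s["contact_force"],s["opening"])
Q=R.from_quat(s["eef_rot"]);print((Q.inv()*RD).as_rotvec())
T=rk(.018,0,.19);print(T,"shift cm",Q.inv().apply(T-s["tool_pos"])*100)
E
```

```text
5.3 [ 0.44132307 -0.21463629  0.19549597] [ 0.73405064  0.39839972 -2.48994393] 0.5108414414341778
[ 0.00065513 -0.00122516 -0.0016623 ]
[0.69347437 0.0116083  0.19      ] shift cm [ 29.01319863 -17.48931424   0.57371904]
```

Request:
send_rows(motion=[{"x": 1.5, "y": -0.9, "z": 0, "rx": 0, "ry": 0, "rz": 0, "jaw": 3}, {"x": 3.0, "y": -1.8, "z": 0, "rx": 0, "ry": 0, "rz": 0, "jaw": 3}, {"x": 3.6, "y": -2.2, "z": 0, "rx": 0, "ry": 0, "rz": 0, "jaw": 3}, {"x": 3.6, "y": -2.2, "z": 0, "rx": 0, "ry": 0, "rz": 0, "jaw": 3}, {"x": 3.6, "y": -2.2, "z": 0, "rx": 0, "ry": 0, "rz": 0, "jaw": 3}])

```text
clock: 5.8
tool_pos: [0.5742, -0.0928, 0.193]
eef_rot: [0.996, 0.094, -0.001, -0.0]
contact_force: [-0.4, 0.4, -1.8]
opening: 0.512
finger_force: 22.0
```

Request:
send_rows(motion=[{"x": 3.6, "y": -2.2, "z": 0, "rx": 0, "ry": 0, "rz": 0, "jaw": 3}, {"x": 3.6, "y": -2.2, "z": 0, "rx": 0, "ry": 0, "rz": 0, "jaw": 3}, {"x": 3.0, "y": -1.8, "z": 0, "rx": 0, "ry": 0, "rz": 0, "jaw": 3}, {"x": 2.3, "y": -1.3, "z": 0, "rx": 0, "ry": 0, "rz": 0, "jaw": 3}, {"x": 1.2, "y": -0.7, "z": 0, "rx": 0, "ry": 0, "rz": 0, "jaw": 3}])

```text
clock: 6.3
tool_pos: [0.6938, 0.0154, 0.1919]
eef_rot: [0.995, 0.096, -0.001, -0.001]
contact_force: [0.2, 0.2, -2.4]
opening: 0.509
finger_force: 22.0
```

Request:
send_rows(motion=[{"x": 0, "y": 0, "z": 0, "rx": 0, "ry": 0, "rz": 0, "jaw": 3}, {"x": 0, "y": 0, "z": 0, "rx": 0, "ry": 0, "rz": 0, "jaw": 3}, {"x": 0, "y": 0, "z": 0, "rx": 0, "ry": 0, "rz": 0, "jaw": 3}, {"x": 0, "y": 0, "z": 0, "rx": 0, "ry": 0, "rz": 0, "jaw": 3}, {"x": 0, "y": 0, "z": 0, "rx": 0, "ry": 0, "rz": 0, "jaw": 3}])

```text
clock: 6.8
tool_pos: [0.6927, 0.0109, 0.1938]
eef_rot: [0.996, 0.094, -0.0, -0.0]
contact_force: [0.3, 0.3, -2.1]
opening: 0.51
finger_force: 22.0
```

```bash
python3 - <<'E'
from h import *
from plant import *
s=get_state();print(s["clock"],s["tool_pos"],s["contact_force"],s["opening"])
Q=R.from_quat(s["eef_rot"]);print((Q.inv()*RD).as_rotvec())
T=rk(.018,0,.0690);print(T,"shift cm",Q.inv().apply(T-s["tool_pos"])*100)
d=snapshot("scene");np.savez("s2.npz",**d)
d2=snapshot("wrist");v=np.hstack([cv2.resize(d["img"][100:300,180:380],(400,400)),cv2.resize(d2["img"],(400,250))[:,:].copy().__class__((0,)) if 0 else cv2.copyMakeBorder(cv2.resize(d2["img"],(400,250)),0,150,0,0,cv2.BORDER_CONSTANT)])
cv2.imwrite("pics/p2.png",v[:,:,::-1])
E
```

```text
6.8 [0.69271067 0.01090852 0.19384915] [ 0.32893451  0.28427102 -2.10840197] 0.5102029073256952
[-8.54945346e-05  2.02106649e-04 -2.93304890e-03]
[0.69347437 0.0116083  0.069     ] shift cm [ 0.0906048  -0.05344564 12.48490113]
```

View pics/p2.png

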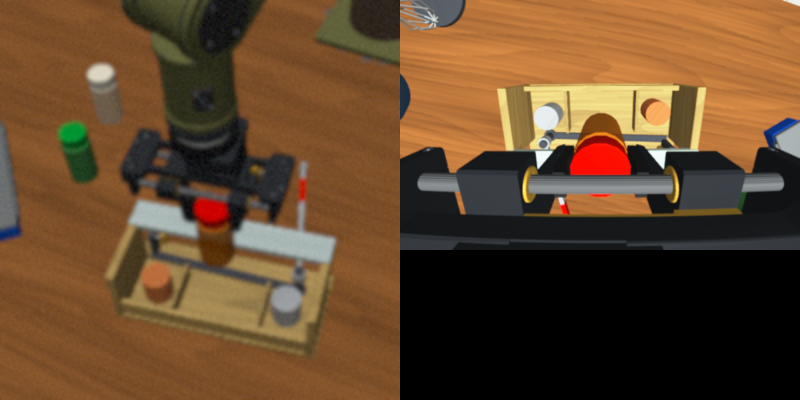

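Left panel: the jar hangs upright over the middle bay at (212,230); right panel: the wrist view shows the bay clear between the tins at (547,117) and (656,112), with the open bar at (565,205). Descending.

Request:
send_rows(motion=[{"x": 0.1, "y": 0, "z": 1.5, "rx": 0, "ry": 0, "rz": 0, "jaw": 3}, {"x": 0, "y": 0, "z": 2.5, "rx": 0, "ry": 0, "rz": 0, "jaw": 3}, {"x": 0, "y": 0, "z": 2.5, "rx": 0, "ry": 0, "rz": 0, "jaw": 3}, {"x": 0, "y": 0, "z": 2.5, "rx": 0, "ry": 0, "rz": 0, "jaw": 3}, {"x": 0, "y": 0, "z": 1.5, "rx": 0, "ry": 0, "rz": 0, "jaw": 3}])

```text
clock: 7.4
tool_pos: [0.6924, 0.0123, 0.0853]
eef_rot: [0.996, 0.094, -0.002, -0.0]
contact_force: [-0.1, -0.0, -3.0]
opening: 0.515
finger_force: 22.0
```

Request:
send_rows(motion=[{"x": 0, "y": 0, "z": 0.8, "rx": 0, "ry": 0, "rz": 0, "jaw": 3}, {"x": 0, "y": 0, "z": 0.4, "rx": 0, "ry": 0, "rz": 0, "jaw": 3}, {"x": 0, "y": 0, "z": 0.2, "rx": 0, "ry": 0, "rz": 0, "jaw": 3}, {"x": 0, "y": 0, "z": 0, "rx": 0, "ry": 0, "rz": 0, "jaw": 3}, {"x": 0, "y": 0, "z": 0, "rx": 0, "ry": 0, "rz": 0, "jaw": 3}])

```text
clock: 7.9
tool_pos: [0.6948, 0.0118, 0.0756]
eef_rot: [0.996, 0.094, 0.001, 0.0]
contact_force: [0.4, -0.3, -1.6]
opening: 0.512
finger_force: 22.0
```

Request:
send_rows(motion=[{"x": 0, "y": 0, "z": 0.1, "rx": 0, "ry": 0, "rz": 0, "jaw": 3}, {"x": 0, "y": 0, "z": 0.1, "rx": 0, "ry": 0, "rz": 0, "jaw": 3}, {"x": 0, "y": 0, "z": 0, "rx": 0, "ry": 0, "rz": 0, "jaw": 3}, {"x": 0, "y": 0, "z": 0, "rx": 0, "ry": 0, "rz": 0, "jaw": 3}, {"x": 0, "y": 0, "z": 0, "rx": 0, "ry": 0, "rz": 0, "jaw": 3}])

```text
clock: 8.4
tool_pos: [0.6942, 0.0119, 0.0726]
eef_rot: [0.996, 0.094, 0.0, -0.0]
contact_force: [-0.3, -0.5, -2.4]
opening: 0.513
finger_force: 22.0
```

Request:
send_rows(motion=[{"x": 0, "y": 0, "z": 0.1, "rx": 0, "ry": 0, "rz": 0, "jaw": 3}, {"x": 0, "y": 0, "z": 0.1, "rx": 0, "ry": 0, "rz": 0, "jaw": 3}, {"x": 0, "y": 0, "z": 0.1, "rx": 0, "ry": 0, "rz": 0, "jaw": 3}, {"x": 0, "y": 0, "z": 0, "rx": 0, "ry": 0, "rz": 0, "jaw": 3}, {"x": 0, "y": 0, "z": 0, "rx": 0, "ry": 0, "rz": 0, "jaw": 3}])

```text
clock: 8.9
tool_pos: [0.6941, 0.0119, 0.0695]
eef_rot: [0.996, 0.094, -0.0, -0.0]
contact_force: [0.2, 0.1, -1.9]
opening: 0.511
finger_force: 22.0
```

Request:
send_rows(motion=[{"x": 0, "y": 0, "z": 0.1, "rx": 0, "ry": 0, "rz": 0, "jaw": 3}, {"x": 0, "y": 0, "z": 0, "rx": 0, "ry": 0, "rz": 0, "jaw": 3}, {"x": 0, "y": 0, "z": 0, "rx": 0, "ry": 0, "rz": 0, "jaw": 3}, {"x": 0, "y": 0, "z": 0, "rx": 0, "ry": 0, "rz": 0, "jaw": 3}, {"x": 0, "y": 0, "z": 0, "rx": 0, "ry": 0, "rz": 0, "jaw": 3}])

```text
clock: 9.4
tool_pos: [0.6944, 0.0118, 0.0688]
eef_rot: [0.996, 0.094, 0.0, 0.0]
contact_force: [0.7, -0.2, 0.9]
opening: 0.508
finger_force: 22.0
```

Contact with the floor is felt, so I'll open gently.

Request:
send_rows(motion=[{"x": 0, "y": 0, "z": 0, "rx": 0, "ry": 0, "rz": 0, "jaw": 4.7}, {"x": 0, "y": 0, "z": 0, "rx": 0, "ry": 0, "rz": 0, "jaw": 5.2}, {"x": 0, "y": 0, "z": 0, "rx": 0, "ry": 0, "rz": 0, "jaw": 6}, {"x": 0, "y": 0, "z": 0, "rx": 0, "ry": 0, "rz": 0, "jaw": 7}, {"x": 0, "y": 0, "z": 0, "rx": 0, "ry": 0, "rz": 0, "jaw": 7.5}])

```text
clock: 9.9
tool_pos: [0.6941, 0.012, 0.0686]
eef_rot: [0.996, 0.094, -0.0, -0.0]
contact_force: [-0.4, -0.1, -0.3]
opening: 0.835
finger_force: 0.0
```

Request:
send_rows(motion=[{"x": 0, "y": 0, "z": 0, "rx": 0, "ry": 0, "rz": 0, "jaw": 7.5}, {"x": 0, "y": 0, "z": 0, "rx": 0, "ry": 0, "rz": 0, "jaw": 7.5}, {"x": 0, "y": 0, "z": 0, "rx": 0, "ry": 0, "rz": 0, "jaw": 7.5}, {"x": 0, "y": 0, "z": 0, "rx": 0, "ry": 0, "rz": 0, "jaw": 7.5}, {"x": 0, "y": 0, "z": 0, "rx": 0, "ry": 0, "rz": 0, "jaw": 7.5}])

```text
clock: 10.4
tool_pos: [0.6941, 0.0119, 0.0686]
eef_rot: [0.996, 0.094, -0.0, -0.0]
contact_force: [0.3, -0.2, -0.3]
opening: 0.847
finger_force: 0.0
```

Request:
send_rows(motion=[{"x": 0, "y": 0, "z": -1.0, "rx": 0, "ry": 0, "rz": 0, "jaw": 7.5}, {"x": 0, "y": 0, "z": -2.0, "rx": 0, "ry": 0, "rz": 0, "jaw": 7.5}, {"x": 0, "y": 0, "z": -3.0, "rx": 0, "ry": 0, "rz": 0, "jaw": 7.5}, {"x": 0, "y": 0, "z": -4.0, "rx": 0, "ry": 0, "rz": 0, "jaw": 7.5}, {"x": 0, "y": 0, "z": -4.0, "rx": 0, "ry": 0, "rz": 0, "jaw": 7.5}])

```text
clock: 10.9
tool_pos: [0.6939, 0.0118, 0.2106]
eef_rot: [0.996, 0.094, -0.0, 0.0]
contact_force: [0.9, 0.1, 0.2]
opening: 0.847
finger_force: 0.0
```

```bash
python3 - <<'E'
from h import *
from plant import *
s=get_state();print(s["clock"],s["tool_pos"],s["q"].round(2))
for n in("top","wrist","scene"):
    d=snapshot(n);np.savez(n+"3.npz",**d)
    for c,st,px in blobs(d,(0,180,60),(8,255,255),(0,0,640,400),20): print(n,c.round(1),st,(onz(d,c,.110)[0]).round(4),(RZ.T@(onz(d,c,.11)[0]-np.r_[O,0])).round(4))
# planned sweep
hg=rk(-.03,.1,.049)
p=s["tool_pos"];print("hinge",hg)
def tcp(th,r=.145,off=.0235,z=.0436,a=np.radians(44)):
    dd=np.array([-np.sin(th),-np.cos(th),0]);n=np.array([np.cos(th),-np.sin(th),0])
    tip=RZ.T@(hg-np.r_[O,0])+r*dd-off*n; tip[2]=z
    return RZ@(tip-.011*np.array([np.sin(a),0,-np.cos(a)]))+np.r_[O,0]
for th in(1.6,1.37,1,.6,.3,.1): print(th,tcp(th).round(4),(RZ.T@(tcp(th)-np.r_[O,0])).round(4))
E
```

```text
10.9 [0.69386424 0.01176797 0.21055024] [-0.33  0.86  0.52  1.37 -0.45  1.03 -1.1 ]
top [306.3 234.3] [303, 228, 8, 14, 50] [0.4835 0.043  0.11  ] [-0.1823  0.0706  0.11  ]
wrist [319.1 195.8] [297, 173, 45, 46, 1658] [0.6959 0.0123 0.11  ] [0.0205 0.0002 0.11  ]
wrist [266.2 330.6] [258, 315, 17, 28, 255] [0.5381 0.0404 0.11  ] [-0.1291  0.0577  0.11  ]
scene [330.7 194.5] [329, 190, 5, 10, 42] [0.5307 0.062  0.11  ] [-0.1323  0.0803  0.11  ]
scene [289.  233.9] [281, 226, 17, 17, 207] [0.6996 0.0159 0.11  ] [0.0249 0.003  0.11  ]
hinge [0.62740772 0.10071047 0.049     ]
1.6 [0.473  0.0992 0.0515] [-0.1819  0.1277  0.0515]
1.37 [0.4769 0.0657 0.0515] [-0.1844  0.0941  0.0515]
1 [0.4987 0.0162 0.0515] [-0.1724  0.0414  0.0515]
0.6 [ 0.5406 -0.0244  0.0515] [-0.1389 -0.0064  0.0515]
0.3 [ 0.5807 -0.0423  0.0515] [-0.1029 -0.0316  0.0515]
0.1 [ 0.6096 -0.0473  0.0515] [-0.0755 -0.0419  0.0515]
```

```bash
cat >> h.py <<'E'
H=np.array([-.03,.1,0])
def sweep(th,gap=0,z=.047,rc=.145):
    d=np.array([-np.sin(th),-np.cos(th),0]);n=np.array([np.cos(th),-np.sin(th),0])
    r=rc+.009*np.sin(th)-.0175*np.cos(th)
    P=H+r*d-(.004+.009*np.cos(th)+.0175*np.sin(th)+gap)*n; P[2]=z
    return rk(*P)
E
python3 - <<'E'
from h import *
from plant import get_state
s=get_state();p=s["tool_pos"]
A=sweep(1.37,.025,.2);print(A)
path=[(p+(A-p)*f,RD) for f in(.07,.2,.36,.52,.68,.83,.94,1,1,1)]
B=sweep(1.37,.025);path+=[(A+(B-A)*f,RD) for f in(.15,.4,.65,.88,1)]
p,q=rows(p,s["eef_rot"],path)
print(p,"sweep",B); path=[(B,RD)]+[(sweep(t),RD) for t in np.linspace(1.37,.4,20)]
P=[RD.inv().apply(b[0]-a[0])*100 for a,b in zip(path,path[1:])]
for i,x in enumerate(P): print(i,x.round(2)[:2],end=";")
E
```

```text
[0.47015645 0.08769666 0.2       ]
[{"x": -1.46, "y": -0.82, "z": 0.08, "rx": 0.002, "ry": -0.007, "rz": -0.002}, {"x": -2.69, "y": -1.54, "z": 0.17}, {"x": -3.33, "y": -1.88, "z": 0.2}, {"x": -3.32, "y": -1.89, "z": 0.21}, {"x": -3.32, "y": -1.89, "z": 0.2}]
[{"x": -3.11, "y": -1.77, "z": 0.2}, {"x": -2.29, "y": -1.3, "z": 0.14}, {"x": -1.24, "y": -0.7, "z": 0.08}, {}, {}]
[{"z": 2.29}, {"z": 3.83}, {"x": -0.01, "z": 3.82}, {"z": 3.52}, {"z": 1.84}]
[0.47012993 0.08767536 0.04695268] sweep [0.47015645 0.08769666 0.047     ]
0 [0.5  2.45];1 [0.15 0.73];2 [0.18 0.72];3 [0.22 0.71];4 [0.26 0.7 ];5 [0.29 0.68];6 [0.32 0.67];7 [0.36 0.65];8 [0.39 0.63];9 [0.42 0.61];10 [0.45 0.59];11 [0.48 0.56];12 [0.51 0.54];13 [0.54 0.51];14 [0.56 0.48];15 [0.59 0.45];16 [0.61 0.42];17 [0.63 0.39];18 [0.65 0.36];19 [0.67 0.32];
```

Request:
send_rows(motion=[{"x": -1.5, "y": -0.8, "z": 0.1, "rx": 0, "ry": 0, "rz": 0, "jaw": 5}, {"x": -2.7, "y": -1.5, "z": 0.2, "rx": 0, "ry": 0, "rz": 0, "jaw": 2}, {"x": -3.3, "y": -1.9, "z": 0.2, "rx": 0, "ry": 0, "rz": 0, "jaw": 0}, {"x": -3.3, "y": -1.9, "z": 0.2, "rx": 0, "ry": 0, "rz": 0, "jaw": 0}, {"x": -3.3, "y": -1.9, "z": 0.2, "rx": 0, "ry": 0, "rz": 0, "jaw": 0}], grip_force=15)

```text
clock: 11.55
tool_pos: [0.5383, 0.0645, 0.1989]
eef_rot: [0.996, 0.094, -0.001, -0.0]
contact_force: [0.3, 1.7, 0.6]
opening: 0.418
finger_force: 0.0
```

Request:
send_rows(motion=[{"x": -3.1, "y": -1.8, "z": 0.2, "rx": 0, "ry": 0, "rz": 0, "jaw": 0}, {"x": -2.3, "y": -1.3, "z": 0.1, "rx": 0, "ry": 0, "rz": 0, "jaw": 0}, {"x": -1.2, "y": -0.7, "z": 0.1, "rx": 0, "ry": 0, "rz": 0, "jaw": 0}, {"x": 0, "y": 0, "z": 0, "rx": 0, "ry": 0, "rz": 0, "jaw": 0}, {"x": 0, "y": 0, "z": 0, "rx": 0, "ry": 0, "rz": 0, "jaw": 0}])

```text
clock: 12.05
tool_pos: [0.4691, 0.0889, 0.1955]
eef_rot: [0.996, 0.094, 0.0, 0.0]
contact_force: [1.9, 0.0, 0.2]
opening: 0.006
finger_force: 0.0
```

```bash
python3 - <<'E'
from h import *
from plant import *
s=get_state();print(s["clock"],s["tool_pos"],s["opening"],(RD.inv()*R.from_quat(s["eef_rot"])).as_rotvec())
d=snapshot("wrist");cv2.imwrite("pics/w4.png",d["img"][:,:,::-1]);np.savez("w4.npz",**d)
B=sweep(1.37,.025); print(RD.inv().apply(B-s["tool_pos"])*100)
for c,st,px in blobs(d,(0,180,60),(8,255,255),(0,0,640,400),20): print(c.round(1),st,(RZ.T@(onz(d,c,.056)[0]-np.r_[O,0])-H).round(4))
E
```

```text
12.05 [0.46914768 0.08885811 0.19551372] 0.005587265175670401 [-0.000303    0.00031388  0.00149482]
[ 0.07705977  0.13314479 14.85137202]
[367.6 175.5] [360, 155, 16, 42, 430] [-0.1475 -0.0292  0.056 ]
```

View pics/w4.png

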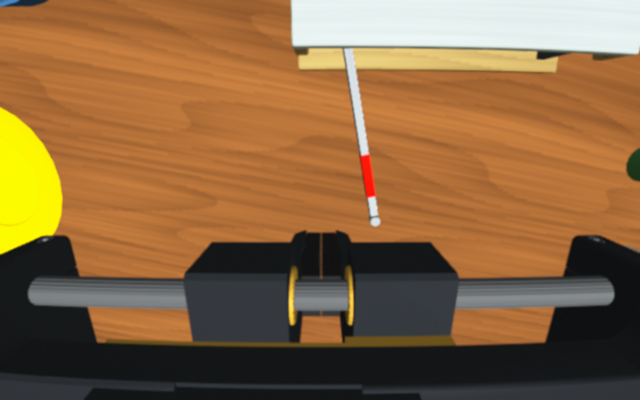

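The closed fingers (320,255) stand left of the bar (mark at (368,175), end at (375,222)), clear of everything. Lowering them and sweeping.

Request:
send_rows(motion=[{"x": 0.1, "y": 0, "z": 2.2, "rx": 0, "ry": 0, "rz": 0, "jaw": 0}, {"x": 0, "y": 0, "z": 3.8, "rx": 0, "ry": 0, "rz": 0, "jaw": 0}, {"x": 0, "y": 0, "z": 3.8, "rx": 0, "ry": 0, "rz": 0, "jaw": 0}, {"x": 0, "y": 0, "z": 3.5, "rx": 0, "ry": 0, "rz": 0, "jaw": 0}, {"x": 0, "y": 0, "z": 1.5, "rx": 0, "ry": 0, "rz": 0, "jaw": 0}])

```text
clock: 12.6
tool_pos: [0.4697, 0.0884, 0.0447]
eef_rot: [0.996, 0.094, -0.001, 0.0]
contact_force: [-0.1, 0.1, 0.9]
opening: 0.002
finger_force: 0.0
```

Request:
send_rows(motion=[{"x": 0.1, "y": 0.6, "z": 0, "rx": 0, "ry": 0, "rz": 0, "jaw": 0}, {"x": 0.1, "y": 0.6, "z": 0, "rx": 0, "ry": 0, "rz": 0, "jaw": 0}, {"x": 0.1, "y": 0.6, "z": 0, "rx": 0, "ry": 0, "rz": 0, "jaw": 0}, {"x": 0.1, "y": 0.6, "z": 0, "rx": 0, "ry": 0, "rz": 0, "jaw": 0}, {"x": 0.15, "y": 0.7, "z": 0, "rx": 0, "ry": 0, "rz": 0, "jaw": 0}])

```text
clock: 13.1
tool_pos: [0.4817, 0.0592, 0.0484]
eef_rot: [0.996, 0.094, 0.001, 0.0]
contact_force: [-0.8, 0.5, -0.5]
opening: 0.008
finger_force: 0.0
```

Request:
send_rows(motion=[{"x": 0.2, "y": 0.7, "z": 0, "rx": 0, "ry": 0, "rz": 0, "jaw": 0}, {"x": 0.2, "y": 0.7, "z": 0, "rx": 0, "ry": 0, "rz": 0, "jaw": 0}, {"x": 0.25, "y": 0.7, "z": 0, "rx": 0, "ry": 0, "rz": 0, "jaw": 0}, {"x": 0.3, "y": 0.7, "z": 0, "rx": 0, "ry": 0, "rz": 0, "jaw": 0}, {"x": 0.3, "y": 0.7, "z": 0, "rx": 0, "ry": 0, "rz": 0, "jaw": 0}])

```text
clock: 13.6
tool_pos: [0.5001, 0.0271, 0.0476]
eef_rot: [0.996, 0.094, 0.0, -0.0]
contact_force: [0.6, -0.3, 0.7]
opening: 0.006
finger_force: 0.0
```

Request:
send_rows(motion=[{"x": 0.35, "y": 0.65, "z": 0, "rx": 0, "ry": 0, "rz": 0, "jaw": 0}, {"x": 0.4, "y": 0.65, "z": 0, "rx": 0, "ry": 0, "rz": 0, "jaw": 0}, {"x": 0.4, "y": 0.6, "z": 0, "rx": 0, "ry": 0, "rz": 0, "jaw": 0}, {"x": 0.45, "y": 0.6, "z": 0, "rx": 0, "ry": 0, "rz": 0, "jaw": 0}, {"x": 0.5, "y": 0.55, "z": 0, "rx": 0, "ry": 0, "rz": 0, "jaw": 0}])

```text
clock: 14.1
tool_pos: [0.5265, 0.0012, 0.0476]
eef_rot: [0.996, 0.094, -0.0, -0.0]
contact_force: [0.3, 1.0, -0.3]
opening: 0.005
finger_force: 0.0
```

Request:
send_rows(motion=[{"x": 0.5, "y": 0.55, "z": 0, "rx": 0, "ry": 0, "rz": 0, "jaw": 0}, {"x": 0.55, "y": 0.5, "z": 0, "rx": 0, "ry": 0, "rz": 0, "jaw": 0}, {"x": 0.55, "y": 0.5, "z": 0, "rx": 0, "ry": 0, "rz": 0, "jaw": 0}, {"x": 0.6, "y": 0.45, "z": 0, "rx": 0, "ry": 0, "rz": 0, "jaw": 0}, {"x": 0.6, "y": 0.4, "z": 0, "rx": 0, "ry": 0, "rz": 0, "jaw": 0}])

```text
clock: 14.6
tool_pos: [0.5586, -0.0169, 0.0476]
eef_rot: [0.996, 0.094, -0.0, -0.0]
contact_force: [0.7, -0.4, -0.6]
opening: 0.004
finger_force: 0.0
```

```bash
python3 - <<'E'
from h import *
from plant import *
s=get_state();print(s["clock"],s["tool_pos"],s["contact_force"],(RZ.T@(s["tool_pos"]-np.r_[O,0])).round(4))
for n in("wrist","top"):
  d=snapshot(n);cv2.imwrite(f"pics/{n}5.png",d["img"][:,:,::-1])
  for c,st,px in blobs(d,(0,180,60),(8,255,255),(0,0,640,400),10):
    v=RZ.T@(onz(d,c,.056)[0]-np.r_[O,0])-H; print(n,c.round(1),st,v.round(4),"ang",np.arctan2(-v[0],-v[1]),np.hypot(*v[:2]))
E
```

```text
14.6 [ 0.55863987 -0.01689897  0.04757981] [ 0.72222309 -0.37262578 -0.5904823 ] [-0.1198 -0.0025  0.0476]
top [316.  162.9] [309, 156, 15, 15, 173] [ 0.061  -0.1017  0.056 ] ang -0.5402044913926195 0.11859697428459805
```

```bash
sed -i 's/\[0,-a,0\]/[0,a,0]/' h.py; python3 - <<'E'
from h import *
from plant import *
s=get_state();p=s["tool_pos"]
a=.78
print("axes in rack", (RZ.T@tilt(a).as_matrix()).round(3).tolist())
c=RZ.T@(p-np.r_[O,0])
path=[]
for f in(.3,.7,1,1,1): path.append((rk(c[0]-.045*f,c[1],c[2]+.04*f),RD))
for i in range(1,6): path.append((rk(c[0]-.045,c[1]+(-.042-c[1])*i/5,c[2]+.04),tilt(.15*i)))
for f in(.25,.6,1,1,1):path.append((rk(c[0]-.045+f*.01,-.042,c[2]+.04+(.0526-c[2]-.04)*f),tilt(a)))
rows(p,RD.as_quat(),path)
E
```

```text
axes in rack [[0.711, -0.0, 0.703], [-0.0, -1.0, -0.0], [0.703, 0.0, -0.711]]
[{"x": -1.35, "z": -1.2}, {"x": -1.8, "z": -1.6}, {"x": -1.35, "z": -1.2}, {}, {}]
[{"y": 0.78, "ry": 0.15}, {"y": 0.78, "ry": 0.15}, {"y": 0.79, "ry": 0.15}, {"y": 0.78, "ry": 0.15}, {"y": 0.78, "ry": 0.15}]
[{"x": -0.41, "z": 0.81, "ry": 0.03}, {"x": -0.62, "z": 1.12}, {"x": -0.7, "z": 1.28}, {}, {}]
```

Request:
send_rows(motion=[{"x": -1.3, "y": 0, "z": -1.2, "rx": 0, "ry": 0, "rz": 0, "jaw": 0}, {"x": -1.8, "y": 0, "z": -1.6, "rx": 0, "ry": 0, "rz": 0, "jaw": 0}, {"x": -1.4, "y": 0, "z": -1.2, "rx": 0, "ry": 0, "rz": 0, "jaw": 0}, {"x": 0, "y": 0, "z": 0, "rx": 0, "ry": 0, "rz": 0, "jaw": 0}, {"x": 0, "y": 0, "z": 0, "rx": 0, "ry": 0, "rz": 0, "jaw": 0}])

```text
clock: 15.2
tool_pos: [0.5145, -0.0247, 0.0876]
eef_rot: [0.996, 0.094, 0.0, -0.0]
contact_force: [0.1, 0.1, -0.3]
opening: 0.004
finger_force: 0.0
```

Request:
send_rows(motion=[{"x": 0, "y": 0.8, "z": 0, "rx": 0, "ry": 0.15, "rz": 0, "jaw": 0}, {"x": 0, "y": 0.8, "z": 0, "rx": 0, "ry": 0.15, "rz": 0, "jaw": 0}, {"x": 0, "y": 0.8, "z": 0, "rx": 0, "ry": 0.15, "rz": 0, "jaw": 0}, {"x": 0, "y": 0.8, "z": 0, "rx": 0, "ry": 0.15, "rz": 0, "jaw": 0}, {"x": 0, "y": 0.8, "z": 0, "rx": 0, "ry": 0.15, "rz": 0, "jaw": 0}])

```text
clock: 15.7
tool_pos: [0.5962, -0.0873, 0.1833]
eef_rot: [0.965, 0.099, 0.231, -0.07]
contact_force: [1.1, -0.3, -0.1]
opening: 0.001
finger_force: 0.0
```

Request:
send_rows(motion=[{"x": 0, "y": 0, "z": 0, "rx": 0, "ry": 0.03, "rz": 0, "jaw": 0}, {"x": 0, "y": 0, "z": 0, "rx": 0, "ry": 0, "rz": 0, "jaw": 0}, {"x": 0, "y": 0, "z": 0, "rx": 0, "ry": 0, "rz": 0, "jaw": 0}, {"x": 0, "y": 0, "z": 0, "rx": 0, "ry": 0, "rz": 0, "jaw": 0}, {"x": 0, "y": 0, "z": 0, "rx": 0, "ry": 0, "rz": 0, "jaw": 0}])

```text
clock: 16.2
tool_pos: [0.5979, -0.0887, 0.1875]
eef_rot: [0.964, 0.1, 0.237, -0.074]
contact_force: [0.4, 0.8, 0.6]
opening: 0.005
finger_force: 0.0
```

```bash
cat > st.py <<'E'
from h import *
from plant import *
s=get_state();Q=R.from_quat(s["eef_rot"])
print(s["clock"],"rack pos",(RZ.T@(s["tool_pos"]-np.r_[O,0])*1000).round(1),"F rack",(RZ.T@s["contact_force"]).round(2),"M",s["moment"].round(2),"rot err",(Q.inv()*tilt(.78)).as_rotvec().round(4))
E
python3 - <<'E'
from st import *
print(s["q"].round(2))
T=rk(-.155,-.042,.0526);print(Q.inv().apply(T-s["tool_pos"])*100)
for n in("wrist","top","scene"):
  d=snapshot(n);cv2.imwrite(f"pics/{n}6.png",d["img"][:,:,::-1])
  for c,st,px in blobs(d,(0,180,60),(8,255,255),(0,0,640,400),10):
    v=RZ.T@(onz(d,c,.056)[0]-np.r_[O,0])-H; print(n,c.round(1),st,v.round(4),"ang",np.arctan2(-v[0],-v[1]),np.hypot(*v[:2]))
E
```

```text
16.2 rack pos [-94.9 -80.4 187.5] F rack [0.5  0.71 0.56] M [-0.17  0.53 -0.  ] rot err [-0.1004  0.2881 -0.0247]
[ 0.49  0.66 -0.41  2.08 -1.    0.04 -0.16]
[-11.70411551  -2.77467667   9.39666734]
wrist [252.4 126.5] [229, 103, 47, 48, 1737] [ 0.0727 -0.0822  0.056 ] ang -0.7245761213087046 0.10971207129368618
wrist [184.2 325.4] [179, 309, 13, 32, 329] [-0.1469 -0.0297  0.056 ] ang 1.371044504873909 0.14991845364028997
top [316.3 163.2] [309, 156, 15, 15, 178] [ 0.0601 -0.1023  0.056 ] ang -0.5309940405610218 0.11865445380772391
top [306.3 234.3] [303, 228, 8, 14, 50] [-0.1489 -0.0288  0.056 ] ang 1.379679927178468 0.15168049269820771
scene [330.6 194.5] [329, 190, 5, 10, 42] [-0.1456 -0.0285  0.056 ] ang 1.377761533289102 0.14835516178133917
scene [288.9 233.8] [281, 226, 16, 17, 209] [ 0.0214 -0.1107  0.056 ] ang -0.19082961767414086 0.11271365382592446
```

View pics/wrist6.png

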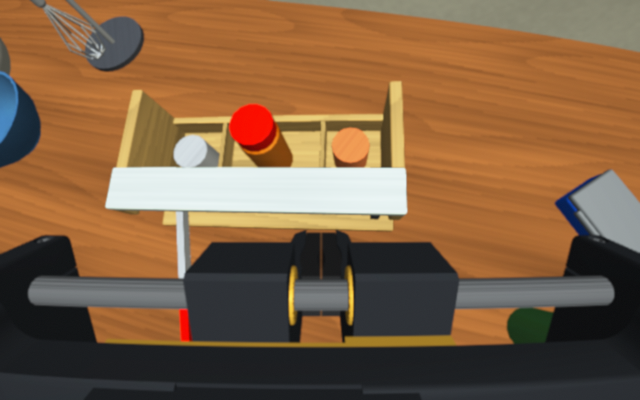

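The wrist view shows the jar standing in the bay (255,130), but the bar still open at (183,250): the sweep did not shift it. The arm also hit joint limits (q5, q6) while tilting. I'll check whether the finger really crossed the bar.

```bash
python3 - <<'E'
from st import *
w=dict(np.load("w4.npz"))
# camera in tool frame from w4 state (pose at 12.05)
T=np.eye(4);T[:3,:3]=RD.as_matrix();T[:3,3]=[0.46915,0.08886,0.19551]
C=np.linalg.inv(T)@w["extrinsics"]; print("cam in tool",C.round(3).tolist())
T5=T.copy();T5[:3,3]=[.55864,-.0169,.04758]
w5=dict(w);w5["extrinsics"]=T5@C;img=cv2.imread("pics/wrist5.png")[:,:,::-1]
def bar(th,r,z=.056): return rk(*(H+np.array([-r*np.sin(th),-r*np.cos(th),z])))
for th in(1.377,.6,.5,.4):
  for r in(.05,.08,.12,.15,.19):
    u=proj(w5,bar(th,r))[0].round().astype(int); ok=0<=u[0]<640 and 0<=u[1]<400
    print(th,r,u,img[u[1],u[0]] if ok else "")
# fingertip pixels: project TCP+11mm tip in w4
for P in([0,0,.011],[.009,0,.011],[.009,.0175,.011],[0,0,.03],[.009,0,.03]): print(P,proj(w,T[:3,:3]@np.array(P)+T[:3,3]))
E
```

```text
16.35 rack pos [-95.  -81.3 187.9] F rack [-0.19 -0.4  -0.19] M [-0.23  0.6   0.02] rot err [-0.0992  0.2874 -0.0256]
cam in tool [[-0.002, 0.965, 0.264, 0.067], [1.0, 0.002, -0.0, -0.001], [-0.001, 0.264, -0.965, -0.159], [0.0, 0.0, 0.0, 1.0]]
1.377 0.05 [145 172] [182 190 194]
1.377 0.08 [164 225] [186 193 198]
1.377 0.12 [187 288] [42 45 49]
1.377 0.15 [202 330] [42 46 50]
1.377 0.19 [222 379] [13 15 17]
0.6 0.05 [200 130] [202 221 219]
0.6 0.08 [251 164] [135  82  41]
0.6 0.12 [316 206] [162 100  49]
0.6 0.15 [361 235] [160  98  49]
0.6 0.19 [417 272] [19 20 22]
0.5 0.05 [205 122] [204 221 221]
0.5 0.08 [259 150] [209 227 226]
0.5 0.12 [328 187] [139  84  41]
0.5 0.15 [377 213] [157  97  49]
0.5 0.19 [437 246] [150  91  44]
0.4 0.05 [208 112] [207 226 225]
0.4 0.08 [265 136] [213 229 228]
0.4 0.12 [338 167] [138  83  41]
0.4 0.15 [390 189] [144  89  43]
0.4 0.19 [456 216] [169 105  51]
[0, 0, 0.011] [[322.05498013 230.95811369]]
[0.009, 0, 0.011] [[322.05049889 217.11569582]]
[0.009, 0.0175, 0.011] [[350.82918588 217.05635712]]
[0, 0, 0.03] [[321.90756184 220.60522007]]
[0.009, 0, 0.03] [[321.90150432 207.91632681]]
```

View pics/wrist5.png

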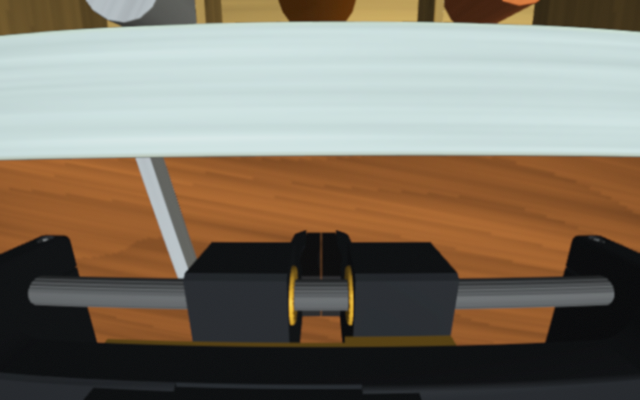

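Wrist5 shows the bar still at its starting angle ((150,157) to (185,275)) with the finger already past it at (320,240), so the tips went over the bar. They must sit higher than assumed. I'll fit a kinematic model to plan the tilt within the joint limits, and measure the finger edges in the images.

```bash
cat > fk.py <<'E'
from h import *
import itertools
from scipy.optimize import least_squares
def chain(q,sg):
    ax="zyzyzyz"; return [R.from_euler(a,s*v) for a,s,v in zip(ax,sg,q)]
def fk(q,sg,L,C):
    r=chain(q,sg);A=r[0]*r[1];B=A*r[2]*r[3];E=B*r[4]*r[5]
    p=np.array([0,0,L[0]])+A.apply([L[4],0,L[1]])+B.apply([L[5],0,L[2]])+E.apply([L[6],0,L[3]])
    return p,E*r[6]*C
E
python3 - <<'E'
from fk import *
from plant import get_state
s=get_state()
D=[([-1.27922528,.68995172,-.19450914,1.56632246,.15728922,.9024941,-.21508082],[.15921448,.60371848,.22583581],[1.28484064e-01,9.91711172e-01,-8.9e-04,-5e-05]),
 (s["q"],s["tool_pos"],s["eef_rot"]),
 ([-.33,.86,.52,1.37,-.45,1.03,-1.10],[.69386,.01177,.2105],RD.as_quat())]
best=[]
for sg in itertools.product((1,-1),repeat=7):
    if sg[1]<0: continue
    for o in(0,np.pi,np.pi/2,-np.pi/2):
        pass
    # constant left (base yaw) unknown too: use relative consistency E_i^-1 chain
    Cs=[]
    for q,p,r in D:
        M=R.identity()
        for x in chain(q,sg): M=M*x
        Cs.append(M.inv()*R.from_quat(r))
    e=max((Cs[0].inv()*c).magnitude() for c in Cs[1:]); best.append((e,sg,Cs[0].as_rotvec().round(2)))
best.sort(key=lambda b:b[0])
for b in best[:4]: print(b)
for b in best[:4]:
    sg=b[1];C=R.from_rotvec(b[2]) 
    f=lambda L:np.concatenate([fk(q,sg,L,C)[0]-p for q,p,r in D]+[.02*np.array(L[4:])])
    o=least_squares(f,[.3,.4,.4,.2,0,0,0]);print(sg,o.x.round(3),np.abs(o.fun[:9]).max())
# finger edges
for nm in("w1b","w4"):
    g=cv2.cvtColor(cv2.imread(f"pics/{nm}.png"),cv2.COLOR_BGR2GRAY)
    for r in(232,234,237,240,245,255,265): 
        x=np.where(g[r,200:450]<60)[0]+200; 
        if len(x): 
            k=np.split(x,np.where(np.diff(x)>3)[0]+1); print(nm,r,[(int(a[0]),int(a[-1])) for a in k])
E
```

```text
(0.009733835633652684, (-1, 1, -1, 1, -1, 1, -1), array([ 0.  , -0.  ,  1.57]))
(0.9106798164309259, (1, 1, 1, 1, 1, 1, 1), array([ 0.  , -0.  , -1.06]))
(1.0283971371681795, (-1, 1, -1, -1, 1, 1, 1), array([2.22, 2.22, 0.01]))
(1.1709706076739583, (1, 1, 1, -1, -1, 1, -1), array([-1.58,  2.71, -0.01]))
(-1, 1, -1, 1, -1, 1, -1) [ 0.387  0.486  0.329  0.331  0.01  -0.011 -0.056] 0.05293540428400191
(1, 1, 1, 1, 1, 1, 1) [-5.548  4.542 -0.709  2.62  -5.629 -1.043 -0.873] 0.3728162062637576
(-1, 1, -1, -1, 1, 1, 1) [-0.379  0.971 -0.511  0.317 -0.145 -0.253 -0.118] 0.04823739057419327
(1, 1, 1, -1, -1, 1, -1) [-8.341  8.434 -0.235 -0.342 -6.336 -2.088  0.273] 0.3849507739830735
w1b 232 [(217, 224), (418, 425)]
w1b 234 [(211, 237), (404, 430)]
w1b 237 [(207, 237), (404, 434)]
w1b 240 [(204, 238), (404, 436)]
w1b 245 [(200, 238), (403, 443)]
w1b 255 [(200, 239), (403, 449)]
w1b 265 [(200, 238), (403, 449)]
w4 232 [(300, 305), (336, 341)]
w4 234 [(295, 346)]
w4 237 [(294, 348)]
w4 240 [(292, 349)]
w4 245 [(210, 432)]
w4 255 [(201, 440)]
w4 265 [(200, 449)]
```

```bash
cat > fk.py <<'E'
from h import *
from scipy.optimize import least_squares
SG=(-1,1,-1,1,-1,1,-1); C=R.from_rotvec([0,0,np.pi/2])
def fk(q,L):
    r=[R.from_euler(a,s*v) for a,s,v in zip("zyzyzyz",SG,q)]
    A=r[0]*r[1];A3=A*r[2];B=A3*r[3];B5=B*r[4];E=B5*r[5]
    p=np.array([0,0,L[0]])+A3.apply([L[4],0,L[1]])+B.apply([L[5],0,L[2]])+E.apply([L[6],0,L[3]])
    return p,E*r[6]*C
E
python3 - <<'E'
from fk import *
from plant import get_state
s=get_state()
D=[([-1.27922528,.68995172,-.19450914,1.56632246,.15728922,.9024941,-.21508082],[.15921448,.60371848,.22583581]),
 (s["q"],s["tool_pos"]),([.11,.60,.42,2.03,-.41,.60,-.59],[.43373,-.2214,.19695]),
 ([-.33,.86,.52,1.37,-.45,1.03,-1.10],[.69386,.01177,.2105])]
for reg in(1e-4,.03):
    f=lambda L:np.concatenate([fk(q,L)[0]-p for q,p in D]+[reg*np.array(L[4:])])
    o=least_squares(f,[.3,.4,.4,.2,0,0,0]);print(o.x.round(3),o.fun[:12].round(4))
E
```

```text
[ 0.417  0.492  0.335  0.366 -0.013  0.    -0.07 ] [-0.0557  0.0174  0.004  -0.0031  0.0015  0.01    0.0062  0.0087 -0.0114
 -0.0067  0.0147 -0.0027]
[ 0.416  0.492  0.335  0.365 -0.013  0.    -0.07 ] [-0.0557  0.0174  0.004  -0.0032  0.0016  0.01    0.0063  0.0087 -0.0113
 -0.0067  0.0147 -0.0027]
```

Request:
send_rows(motion=[{"x": 0, "y": 0, "z": 0, "rx": 0, "ry": -0.1, "rz": 0, "jaw": 0}, {"x": 0, "y": 0, "z": 0, "rx": 0, "ry": -0.15, "rz": 0, "jaw": 0}, {"x": 0, "y": 0, "z": 0, "rx": 0, "ry": -0.15, "rz": 0, "jaw": 0}, {"x": 0, "y": 0, "z": 0, "rx": 0, "ry": -0.15, "rz": 0, "jaw": 0}, {"x": 0, "y": 0, "z": 0, "rx": 0, "ry": 0, "rz": 0, "jaw": 0}])

```text
clock: 16.85
tool_pos: [0.6053, -0.0836, 0.1754]
eef_rot: [0.99, 0.118, 0.049, -0.061]
contact_force: [-0.3, 0.5, -0.6]
opening: 0.008
finger_force: 0.0
```

```bash
python3 - <<'E'
from st import *
print(s["q"].tolist(),s["tool_pos"].tolist(),s["eef_rot"].tolist())
E
```

```text
16.85 rack pos [-86.6 -76.8 175.4] F rack [-0.19  0.51 -0.59] M [-0.09  0.13  0.02] rot err [-1.248e-01  6.705e-01  4.000e-04]
[-0.09257315074402901, 0.7540274584871127, 0.4179000610443505, 1.743159143410469, -0.658393108627295, 0.7483221153534314, -0.6165481779820248] [0.605294944857036, -0.08363931701388845, 0.1753514668502391] [0.9899081327454473, 0.11811219800462157, 0.04858315319804966, -0.06140907613923017]
```

```bash
cat > fk.py <<'E'
from h import *
from scipy.optimize import least_squares
SG=(-1,1,-1,1,-1,1,-1); C=R.from_rotvec([0,0,np.pi/2])
def fk(q,L):
    r=[R.from_euler(a,s*v) for a,s,v in zip("zyzyzyz",SG,q)]
    A1=r[0];A=A1*r[1];A3=A*r[2];B=A3*r[3];B5=B*r[4];E=B5*r[5]
    p=np.array([0,0,L[0]])+A1.apply([L[7],L[8],0])+A3.apply([L[4],L[9],L[1]])+B.apply([L[5],0,L[2]])+B5.apply([L[11],L[10],0])+E.apply([L[6],0,L[3]])
    return p,E*r[6]*C
D=[([-1.27922528,.68995172,-.19450914,1.56632246,.15728922,.9024941,-.21508082],[.15921448,.60371848,.22583581]),
 ([0.49,.66,-.41,2.08,-1.0,.04,-.16],[.5979,-.0887,.1875]),([.11,.60,.42,2.03,-.41,.60,-.59],[.43373,-.2214,.19695]),
 ([-.33,.86,.52,1.37,-.45,1.03,-1.10],[.69386,.01177,.2105]),
 ([-0.09257315,.75402746,.41790006,1.74315914,-.65839311,.74832212,-.61654818],[.60529494,-.08363932,.17535147])]
def fit(reg=.01,D=D):
    f=lambda L:np.concatenate([fk(q,L)[0]-p for q,p in D]+[reg*np.array(L[4:])])
    return least_squares(f,[.3,.4,.4,.2]+[0]*8)
E
python3 - <<'E'
from fk import *
from plant import get_state
for reg in(.003,.03,.1):
    o=fit(reg); print(o.x.round(3),o.fun[:15].round(4))
s=get_state();print("turn to down",(R.from_quat(s["eef_rot"]).inv()*RD).as_rotvec(), (R.from_quat(s["eef_rot"]).inv()*fk(s["q"],o.x)[1]).as_rotvec().round(4))
E
```

```text
[ 0.346  0.557  0.343  0.327  0.008  0.     0.003  0.004 -0.02  -0.026
 -0.     0.001] [ 0.0003  0.0003  0.0006  0.0004  0.0001  0.0002 -0.0002  0.0013 -0.0009
 -0.0004  0.0004 -0.0009  0.0001 -0.0017  0.0009]
[ 0.346  0.557  0.343  0.328  0.008  0.     0.003  0.003 -0.02  -0.026
 -0.     0.001] [ 0.0003  0.0003  0.0007  0.0004  0.0001  0.0002 -0.0002  0.0013 -0.0009
 -0.0004  0.0004 -0.0009  0.0001 -0.0017  0.0009]
[ 0.347  0.557  0.343  0.329  0.007 -0.     0.002  0.003 -0.02  -0.025
 -0.001  0.   ] [ 0.0003  0.0005  0.001   0.0004  0.      0.0003 -0.0004  0.0011 -0.0011
 -0.0005  0.0005 -0.001   0.     -0.0016  0.0007]
turn to down [-0.11314655 -0.10852768  0.04691348] [ 0.  0. -0.]
```

```bash
cat >> fk.py <<'E'
LX=fit(.03).x
LO=np.array([-3.01,-.46,-1.47,.13,-1,.04,-2.66]);HI=np.array([3.01,2.08,1.51,2.56,4.14,2.09,2.66])
RDA=R.from_matrix(np.c_[-RZ[:,0],RZ[:,1],[0,0,-1]])
def tiltA(a): return RDA*R.from_rotvec([0,-a,0])
def ik(P,Q,q0,w=1e-3,m=.05):
    f=lambda q:np.r_[10*(fk(q,LX)[0]-P),(Q.inv()*fk(q,LX)[1]).as_rotvec(),w*(q-q0)]
    o=least_squares(f,np.clip(q0,LO+m+.001,HI-m-.001),bounds=(LO+m,HI-m)); e=o.fun[:6]
    return o.x,np.abs(e).max()
E
python3 - <<'E'
from fk import *
from plant import get_state
q0=get_state()["q"];rng=np.random.default_rng(0)
for nm,T in(("B",tilt),("A",tiltA)):
  for x,y,z in((-.065,-.042,.05),(-.14,-.042,.05),(-.065,-.042,.03)):
    S=[]
    for k in range(30):
        q,e=ik(rk(x,y,z),T(.78),rng.uniform(LO,HI),1e-5)
        if e<2e-3:S.append(q)
    S.sort(key=lambda q:np.abs((q-q0)[[0,1,2,3]]).max())
    print(nm,x,z,len(S)); [print("  ",q.round(2)) for q in S[:4]]
E
```

```text
B -0.065 0.05 11
   [ 0.19  1.06 -0.13  2.36  3.31  1.02  1.79]
   [ 0.14  1.06 -0.05  2.36  3.36  1.04  1.71]
   [0.09 1.07 0.04 2.36 3.41 1.07 1.63]
   [-0.02  1.09  0.22  2.37  3.5   1.13  1.47]
B -0.14 0.05 0
B -0.065 0.03 10
   [0.1  1.11 0.01 2.35 3.38 1.09 1.67]
   [0.01 1.13 0.16 2.35 3.47 1.15 1.52]
   [-0.02  1.14  0.2   2.36  3.49  1.16  1.48]
   [-0.05  1.15  0.27  2.36  3.52  1.19  1.43]
A -0.065 0.05 14
   [ 0.21  1.06 -0.17  2.36  3.28  1.01 -1.31]
   [ 0.18  1.06 -0.11  2.36  3.32  1.02 -1.37]
   [ 0.3   1.07 -0.31  2.35  3.19  0.98 -1.16]
   [ 0.34  1.08 -0.36  2.35  3.15  0.98 -1.11]
A -0.14 0.05 0
A -0.065 0.03 21
   [ 0.2   1.11 -0.15  2.34  3.29  1.05 -1.32]
   [ 0.16  1.11 -0.08  2.35  3.34  1.07 -1.39]
   [ 0.04  1.12  0.11  2.35  3.44  1.12 -1.57]
   [ 0.01  1.13  0.17  2.35  3.47  1.15 -1.62]
```

Request:
send_rows(motion=[{"x": 0, "y": 0, "z": 0, "rx": -0.113, "ry": -0.108, "rz": 0.047, "jaw": 0}, {"x": -0.5, "y": -1.0, "z": 0, "rx": 0, "ry": 0, "rz": 0, "jaw": 0}, {"x": -1.3, "y": -2.6, "z": 0, "rx": 0, "ry": 0, "rz": 0, "jaw": 0}, {"x": -1.8, "y": -3.5, "z": 0, "rx": 0, "ry": 0, "rz": 0, "jaw": 0}, {"x": -1.8, "y": -3.5, "z": 0, "rx": 0, "ry": 0, "rz": 0, "jaw": 0}])

```text
clock: 17.35
tool_pos: [0.525, 0.0069, 0.1755]
eef_rot: [0.996, 0.091, 0.003, -0.009]
contact_force: [0.7, 0.6, -0.2]
opening: 0.002
finger_force: 0.0
```

Request:
send_rows(motion=[{"x": -1.8, "y": -3.5, "z": 0, "rx": 0, "ry": 0, "rz": 0, "jaw": 0}, {"x": -1.5, "y": -2.9, "z": 0, "rx": 0, "ry": 0, "rz": 0, "jaw": 0}, {"x": -0.9, "y": -1.6, "z": 0, "rx": 0, "ry": 0, "rz": 0, "jaw": 0}, {"x": -0.4, "y": -0.8, "z": 0, "rx": 0, "ry": 0, "rz": 0, "jaw": 0}, {"x": 0, "y": 0, "z": 0, "rx": 0, "ry": 0, "rz": 0, "jaw": 0}])

```text
clock: 17.85
tool_pos: [0.4649, 0.0848, 0.1768]
eef_rot: [0.996, 0.092, 0.003, -0.008]
contact_force: [0.5, -0.3, 0.3]
opening: 0.01
finger_force: 0.0
```

```bash
python3 - <<'E'
from st import *
print(s["q"].round(3),s["tool_pos"]);B=sweep(1.37,.025,.03);print("turn",(Q.inv()*RD).as_rotvec().round(3),"shift",(Q.inv().apply(B-s["tool_pos"])*100).round(2))
E
```

```text
17.85 rack pos [-192.6  115.2  176.8] F rack [ 0.46 -0.4   0.35] M [-0.09  0.13  0.05] rot err [-0.0126  0.7731 -0.0116]
[-0.6    0.643  0.543  2.095 -0.649  0.567 -0.969] [0.464922   0.0848312  0.17679785]
turn [-0.016 -0.007 -0.006] shift [ 0.47  0.05 14.68]
```

Request:
send_rows(motion=[{"x": 0.5, "y": 0, "z": 2.5, "rx": -0.016, "ry": -0.007, "rz": -0.006, "jaw": 0}, {"x": 0, "y": 0, "z": 4, "rx": 0, "ry": 0, "rz": 0, "jaw": 0}, {"x": 0, "y": 0, "z": 4, "rx": 0, "ry": 0, "rz": 0, "jaw": 0}, {"x": 0, "y": 0, "z": 3, "rx": 0, "ry": 0, "rz": 0, "jaw": 0}, {"x": 0, "y": 0, "z": 1.2, "rx": 0, "ry": 0, "rz": 0, "jaw": 0}])

```text
clock: 18.35
tool_pos: [0.4712, 0.0834, 0.0276]
eef_rot: [0.996, 0.093, -0.001, 0.002]
contact_force: [-0.6, -0.1, 0.5]
opening: 0.002
finger_force: 0.0
```

Request:
send_rows(motion=[{"x": 0, "y": 0, "z": 0, "rx": 0, "ry": 0, "rz": 0, "jaw": 0}, {"x": 0, "y": 0, "z": 0.3, "rx": 0, "ry": 0, "rz": 0, "jaw": 0}, {"x": 0, "y": 0, "z": 0.3, "rx": 0, "ry": 0, "rz": 0, "jaw": 0}, {"x": 0, "y": 0, "z": 0.2, "rx": 0, "ry": 0, "rz": 0, "jaw": 0}, {"x": 0, "y": 0, "z": 0, "rx": 0, "ry": 0, "rz": 0, "jaw": 0}])

```text
clock: 18.85
tool_pos: [0.4721, 0.0857, 0.0222]
eef_rot: [0.995, 0.095, 0.001, 0.001]
contact_force: [-0.2, 0.5, -0.2]
opening: 0.004
finger_force: 0.0
```

Request:
send_rows(motion=[{"x": 0, "y": 0, "z": 0.2, "rx": 0, "ry": 0, "rz": 0, "jaw": 0}, {"x": 0, "y": 0, "z": 0.2, "rx": 0, "ry": 0, "rz": 0, "jaw": 0}, {"x": 0, "y": 0, "z": 0.2, "rx": 0, "ry": 0, "rz": 0, "jaw": 0}, {"x": 0, "y": 0, "z": 0, "rx": 0, "ry": 0, "rz": 0, "jaw": 0}, {"x": 0, "y": 0, "z": 0, "rx": 0, "ry": 0, "rz": 0, "jaw": 0}])

```text
clock: 19.35
tool_pos: [0.4717, 0.0856, 0.0158]
eef_rot: [0.995, 0.095, 0.0, 0.001]
contact_force: [0.3, 0.2, 0.1]
opening: 0.008
finger_force: 0.0
```

Request:
send_rows(motion=[{"x": 0, "y": 0, "z": 0.2, "rx": 0, "ry": 0, "rz": 0, "jaw": 0}, {"x": 0, "y": 0, "z": 0.2, "rx": 0, "ry": 0, "rz": 0, "jaw": 0}, {"x": 0, "y": 0, "z": 0.2, "rx": 0, "ry": 0, "rz": 0, "jaw": 0}, {"x": 0, "y": 0, "z": 0, "rx": 0, "ry": 0, "rz": 0, "jaw": 0}, {"x": 0, "y": 0, "z": 0, "rx": 0, "ry": 0, "rz": 0, "jaw": 0}])

```text
clock: 19.85
tool_pos: [0.4717, 0.0855, 0.0098]
eef_rot: [0.995, 0.095, 0.0, 0.001]
contact_force: [-0.2, 0.4, -0.7]
opening: 0.004
finger_force: 0.0
```

Request:
send_rows(motion=[{"x": 0, "y": 0, "z": 0.2, "rx": 0, "ry": 0, "rz": 0, "jaw": 0}, {"x": 0, "y": 0, "z": 0.2, "rx": 0, "ry": 0, "rz": 0, "jaw": 0}, {"x": 0, "y": 0, "z": 0.2, "rx": 0, "ry": 0, "rz": 0, "jaw": 0}, {"x": 0, "y": 0, "z": 0, "rx": 0, "ry": 0, "rz": 0, "jaw": 0}, {"x": 0, "y": 0, "z": 0, "rx": 0, "ry": 0, "rz": 0, "jaw": 0}])

```text
clock: 20.35
tool_pos: [0.4718, 0.0855, 0.0038]
eef_rot: [0.995, 0.095, 0.0, 0.001]
contact_force: [-0.7, -0.1, -0.3]
opening: 0.002
finger_force: 0.0
```

```bash
python3 - <<'E'
from st import *
d=snapshot("wrist");cv2.imwrite("pics/w7.png",d["img"][:,:,::-1]);np.savez("w7.npz",**d)
d=snapshot("scene");cv2.imwrite("pics/s7.png",d["img"][:,:,::-1]);np.savez("s7.npz",**d)
v=np.hstack([cv2.resize(d["img"][130:280,220:420],(480,360)),])
cv2.imwrite("pics/s7c.png",v[:,:,::-1])
E
```

```text
20.35 rack pos [-185.7  114.6    3.8] F rack [-0.71  0.08 -0.33] M [0.03 0.18 0.04] rot err [2.700e-03 7.798e-01 4.000e-04]
```

View pics/s7c.png

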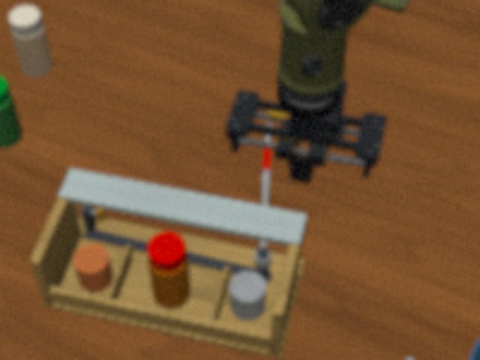

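That crop shows the finger at (300,170) just left of the bar (mark (267,157)) and the jar standing in the bay. The tips still haven't touched the table at TCP z = 4 mm, so they sit further back than stated. I'll keep feeling downward.

Request:
send_rows(motion=[{"x": 0, "y": 0, "z": 0.3, "rx": 0, "ry": 0, "rz": 0, "jaw": 0}, {"x": 0, "y": 0, "z": 0.3, "rx": 0, "ry": 0, "rz": 0, "jaw": 0}, {"x": 0, "y": 0, "z": 0.3, "rx": 0, "ry": 0, "rz": 0, "jaw": 0}, {"x": 0, "y": 0, "z": 0, "rx": 0, "ry": 0, "rz": 0, "jaw": 0}, {"x": 0, "y": 0, "z": 0, "rx": 0, "ry": 0, "rz": 0, "jaw": 0}])

```text
clock: 20.95
tool_pos: [0.4717, 0.0855, -0.0052]
eef_rot: [0.995, 0.095, 0.0, 0.001]
contact_force: [-0.1, 0.6, 0.3]
opening: 0.005
finger_force: 0.0
```

Request:
send_rows(motion=[{"x": 0, "y": 0, "z": 0.2, "rx": 0, "ry": 0, "rz": 0, "jaw": 0}, {"x": 0, "y": 0, "z": 0.2, "rx": 0, "ry": 0, "rz": 0, "jaw": 0}, {"x": 0, "y": 0, "z": 0.1, "rx": 0, "ry": 0, "rz": 0, "jaw": 0}, {"x": 0, "y": 0, "z": 0, "rx": 0, "ry": 0, "rz": 0, "jaw": 0}, {"x": 0, "y": 0, "z": 0, "rx": 0, "ry": 0, "rz": 0, "jaw": 0}])

```text
clock: 21.45
tool_pos: [0.4718, 0.0855, -0.0101]
eef_rot: [0.995, 0.095, 0.0, 0.001]
contact_force: [0.7, 0.0, 0.5]
opening: 0.003
finger_force: 0.0
```

Request:
send_rows(motion=[{"x": 0, "y": 0, "z": 0.1, "rx": 0, "ry": 0, "rz": 0, "jaw": 0}, {"x": 0, "y": 0, "z": 0.1, "rx": 0, "ry": 0, "rz": 0, "jaw": 0}, {"x": 0, "y": 0, "z": 0.1, "rx": 0, "ry": 0, "rz": 0, "jaw": 0}, {"x": 0, "y": 0, "z": 0, "rx": 0, "ry": 0, "rz": 0, "jaw": 0}, {"x": 0, "y": 0, "z": 0, "rx": 0, "ry": 0, "rz": 0, "jaw": 0}])

```text
clock: 21.95
tool_pos: [0.4719, 0.0855, -0.0117]
eef_rot: [0.996, 0.095, 0.001, 0.001]
contact_force: [-1.8, -0.2, 16.1]
opening: 0.004
finger_force: 8.4
```

Touched at TCP z ≈ -11 mm, so the tips lie about 11 mm behind the reported TCP, not ahead. I'll raise to bar height and sweep again.

Request:
send_rows(motion=[{"x": 0, "y": 0, "z": -0.6, "rx": 0, "ry": 0, "rz": 0, "jaw": 0}, {"x": 0, "y": 0, "z": -1.5, "rx": 0, "ry": 0, "rz": 0, "jaw": 0}, {"x": 0, "y": 0, "z": -1.5, "rx": 0, "ry": 0, "rz": 0, "jaw": 0}, {"x": 0, "y": 0, "z": -0.6, "rx": 0, "ry": 0, "rz": 0, "jaw": 0}, {"x": 0, "y": 0, "z": 0, "rx": 0, "ry": 0, "rz": 0, "jaw": 0}])

```text
clock: 22.45
tool_pos: [0.4723, 0.0858, 0.0295]
eef_rot: [0.995, 0.095, 0.001, 0.001]
contact_force: [-0.5, 0.4, 0.0]
opening: 0.005
finger_force: 0.0
```

Request:
send_rows(motion=[{"x": 0.1, "y": 0.6, "z": 0, "rx": 0, "ry": 0, "rz": 0, "jaw": 0}, {"x": 0.1, "y": 0.6, "z": 0, "rx": 0, "ry": 0, "rz": 0, "jaw": 0}, {"x": 0.1, "y": 0.6, "z": 0, "rx": 0, "ry": 0, "rz": 0, "jaw": 0}, {"x": 0.1, "y": 0.6, "z": 0, "rx": 0, "ry": 0, "rz": 0, "jaw": 0}, {"x": 0.15, "y": 0.7, "z": 0, "rx": 0, "ry": 0, "rz": 0, "jaw": 0}])

```text
clock: 22.95
tool_pos: [0.4829, 0.0556, 0.0287]
eef_rot: [0.996, 0.095, -0.0, 0.001]
contact_force: [0.3, -0.1, -0.5]
opening: 0.003
finger_force: 0.2
```

Request:
send_rows(motion=[{"x": 0.2, "y": 0.7, "z": 0, "rx": 0, "ry": 0, "rz": 0, "jaw": 0}, {"x": 0.2, "y": 0.7, "z": 0, "rx": 0, "ry": 0, "rz": 0, "jaw": 0}, {"x": 0.25, "y": 0.7, "z": 0, "rx": 0, "ry": 0, "rz": 0, "jaw": 0}, {"x": 0.3, "y": 0.7, "z": 0, "rx": 0, "ry": 0, "rz": 0, "jaw": 0}, {"x": 0.3, "y": 0.7, "z": 0, "rx": 0, "ry": 0, "rz": 0, "jaw": 0}])

```text
clock: 23.45
tool_pos: [0.5023, 0.0237, 0.0291]
eef_rot: [0.995, 0.095, 0.0, 0.001]
contact_force: [0.2, 0.9, -0.5]
opening: 0.004
finger_force: 0.2
```

Request:
send_rows(motion=[{"x": 0.35, "y": 0.65, "z": 0, "rx": 0, "ry": 0, "rz": 0, "jaw": 0}, {"x": 0.4, "y": 0.65, "z": 0, "rx": 0, "ry": 0, "rz": 0, "jaw": 0}, {"x": 0.4, "y": 0.6, "z": 0, "rx": 0, "ry": 0, "rz": 0, "jaw": 0}, {"x": 0.45, "y": 0.6, "z": 0, "rx": 0, "ry": 0, "rz": 0, "jaw": 0}, {"x": 0.5, "y": 0.55, "z": 0, "rx": 0, "ry": 0, "rz": 0, "jaw": 0}])

```text
clock: 23.95
tool_pos: [0.5287, -0.0023, 0.0292]
eef_rot: [0.995, 0.095, 0.0, 0.001]
contact_force: [-0.4, 0.3, 1.0]
opening: 0.011
finger_force: 0.2
```

Request:
send_rows(motion=[{"x": 0.5, "y": 0.55, "z": 0, "rx": 0, "ry": 0, "rz": 0, "jaw": 0}, {"x": 0.55, "y": 0.5, "z": 0, "rx": 0, "ry": 0, "rz": 0, "jaw": 0}, {"x": 0.55, "y": 0.5, "z": 0, "rx": 0, "ry": 0, "rz": 0, "jaw": 0}, {"x": 0.6, "y": 0.45, "z": 0, "rx": 0, "ry": 0, "rz": 0, "jaw": 0}, {"x": 0.6, "y": 0.4, "z": 0, "rx": 0, "ry": 0, "rz": 0, "jaw": 0}])

```text
clock: 24.45
tool_pos: [0.5609, -0.0204, 0.0293]
eef_rot: [0.995, 0.095, 0.0, 0.001]
contact_force: [-0.1, -0.3, -0.7]
opening: 0.012
finger_force: 0.2
```

```bash
cat > bar.py <<'E'
from st import *
def bar(n="wrist"):
  d=snapshot(n);np.savez(f"{n}_b.npz",**d)
  for c,st,px in blobs(d,(0,180,60),(8,255,255),(0,0,640,400),10):
    v=RZ.T@(onz(d,c,.056)[0]-np.r_[O,0])-H; print(n,c.round(1),st,v.round(4),"ang",np.arctan2(-v[0],-v[1]).round(3),np.hypot(*v[:2]).round(3))
for n in("wrist","top","scene"): bar(n)
E
python3 - <<'E'
import bar
from bar import *
from fk import *
q0=s["q"];print(q0.round(2)); rng=np.random.default_rng(0)
for x,z in((-.110,.037),(-.095,.037),(-.08,.037),(-.0437,.037),(-.11,.1),(-.11,.2)):
    S=[]
    for k in range(25):
        q,e=ik(rk(x,-.042,z),tiltA(.78),rng.uniform(LO,HI),1e-5)
        if e<2e-3:S.append(q)
    S.sort(key=lambda q:np.abs(q[2]));print("A",x,z,len(S),[list(q.round(2)) for q in S[:2]])
E
```

```text
24.45 rack pos [-118.3   -6.3   29.3] F rack [-0.12 -0.25 -0.73] M [-0.03  0.28 -0.05] rot err [2.800e-03 7.797e-01 5.000e-04]
wrist [353.8 228.9] [325, 205, 70, 38, 1213] [-0.0723 -0.1213  0.056 ] ang 0.538 0.141
top [316.2 163.1] [309, 156, 15, 15, 178] [ 0.0602 -0.1021  0.056 ] ang -0.533 0.119
scene [291.6 204.6] [287, 201, 11, 7, 33] [-0.0799 -0.1325  0.056 ] ang 0.543 0.155
scene [289.2 233.8] [281, 226, 17, 17, 206] [ 0.0213 -0.1101  0.056 ] ang -0.191 0.112
[-0.25  0.95  0.35  1.9  -0.74  0.42 -0.72]
A -0.11 0.037 11 [[np.float64(0.07), np.float64(1.15), np.float64(0.13), np.float64(2.48), np.float64(3.46), np.float64(1.27), np.float64(-1.52)], [np.float64(0.28), np.float64(1.13), np.float64(-0.22), np.float64(2.47), np.float64(3.26), np.float64(1.17), np.float64(-1.21)]]
A -0.095 0.037 15 [[np.float64(0.04), np.float64(1.14), np.float64(0.15), np.float64(2.44), np.float64(3.47), np.float64(1.23), np.float64(-1.57)], [np.float64(0.31), np.float64(1.12), np.float64(-0.28), np.float64(2.42), np.float64(3.22), np.float64(1.1), np.float64(-1.17)]]
A -0.08 0.037 16 [[np.float64(0.
[... 365 characters left out ...]
.01), np.float64(-1.49)], [np.float64(0.08), np.float64(1.08), np.float64(0.03), np.float64(2.3), np.float64(3.39), np.float64(1.02), np.float64(-1.52)]]
A -0.11 0.1 11 [[np.float64(0.09), np.float64(0.98), np.float64(0.1), np.float64(2.5), np.float64(3.47), np.float64(1.12), np.float64(-1.54)], [np.float64(0.34), np.float64(0.97), np.float64(-0.33), np.float64(2.49), np.float64(3.19), np.float64(1.02), np.float64(-1.17)]]
A -0.11 0.2 15 [[np.float64(0.26), np.float64(0.68), np.float64(-0.18), np.float64(2.46), np.float64(3.34), np.float64(0.75), np.float64(-1.42)], [np.float64(0.03), np.float64(0.7), np.float64(0.19), np.float64(2.47), np.float64(3.61), np.float64(0.85), np.float64(-1.71)]]
```

Request:
send_rows(motion=[{"x": 0, "y": 0, "z": -0.4, "rx": 0, "ry": 0, "rz": 0, "jaw": 0}, {"x": 0.6, "y": 0.4, "z": -0.3, "rx": 0, "ry": 0, "rz": 0, "jaw": 0}, {"x": 0.65, "y": 0.35, "z": 0, "rx": 0, "ry": 0, "rz": 0, "jaw": 0}, {"x": 0.65, "y": 0.3, "z": 0, "rx": 0, "ry": 0, "rz": 0, "jaw": 0}, {"x": 0.7, "y": 0.3, "z": 0, "rx": 0, "ry": 0, "rz": 0, "jaw": 0}])

```text
clock: 25.1
tool_pos: [0.5892, -0.0286, 0.0364]
eef_rot: [0.995, 0.095, 0.0, 0.001]
contact_force: [-0.6, -0.4, 0.2]
opening: 0.004
finger_force: 0.2
```

Request:
send_rows(motion=[{"x": -0.5, "y": 0, "z": 0, "rx": 0, "ry": 0, "rz": 0, "jaw": 0}, {"x": -2, "y": 0, "z": -2, "rx": 0, "ry": 0, "rz": 0, "jaw": 0}, {"x": -2, "y": 0, "z": -4, "rx": 0, "ry": 0, "rz": 0, "jaw": 0}, {"x": -1, "y": 0, "z": -4.5, "rx": 0, "ry": 0, "rz": 0, "jaw": 0}, {"x": 0, "y": 0, "z": -4.5, "rx": 0, "ry": 0, "rz": 0, "jaw": 0}])

```text
clock: 25.6
tool_pos: [0.5313, -0.039, 0.1873]
eef_rot: [0.996, 0.094, -0.002, 0.001]
contact_force: [0.8, 0.7, -0.1]
opening: 0.005
finger_force: 0.0
```

Request:
send_rows(motion=[{"x": 0, "y": 0, "z": -4, "rx": 0, "ry": 0, "rz": 0, "jaw": 0}, {"x": 0, "y": 0, "z": -3, "rx": 0, "ry": 0, "rz": 0, "jaw": 0}, {"x": 0, "y": 0, "z": -1, "rx": 0, "ry": 0, "rz": 0, "jaw": 0}, {"x": 0, "y": 0, "z": 0, "rx": 0, "ry": 0, "rz": 0, "jaw": 0}, {"x": 0, "y": 0, "z": 0, "rx": 0, "ry": 0, "rz": 0, "jaw": 0}])

```text
clock: 26.1
tool_pos: [0.5332, -0.0377, 0.2648]
eef_rot: [0.995, 0.095, -0.001, 0.001]
contact_force: [-0.6, -0.4, 0.2]
opening: 0.005
finger_force: 0.0
```

```bash
cat > flip.py <<'E'
import bar
from bar import *
from fk import *
q0=s["q"];print("q",q0.round(3),s["eef_rot"].round(3))
P1,Q1=rk(-.105,-.042,.22),tiltA(.78)
best=None
for g in([.26,.68,-.18,2.46,3.34,.75,-1.42],[.03,.70,.19,2.47,3.61,.85,-1.71],[.15,.7,0,2.46,3.4,.8,-1.5]):
    q1,e=ik(P1,Q1,np.array(g),1e-3); print("end",q1.round(2),e.round(4))
    if best is None or np.abs(q1-q0).max()<np.abs(best-q0).max(): best=q1
q1=best
# sample fine, then cut at equal turn
F=np.linspace(0,1,400);poses=[fk(q0+f*(q1-q0),LX) for f in F]
w=[0]+[max((a[1].inv()*b[1]).magnitude()/.125,np.linalg.norm(b[0]-a[0])/.04) for a,b in zip(poses,poses[1:])]
cw=np.cumsum(w);N=int(np.ceil(cw[-1]/5)*5);print("rows",N)
idx=[np.searchsorted(cw,cw[-1]*k/N-1e-9) for k in range(1,N+1)]
path=[poses[min(i,399)] for i in idx]
for i in idx[::4]:
    p,Q=poses[min(i,399)]
    c=np.array([[x,y,-.075] for x in(-.0375,.0375) for y in(-.0935,.0935)]+[[0,0,-.011]])
    W=p+Q.apply(c); print("tcp rack",(RZ.T@(p-np.r_[O,0])*1000).round(),"tip z",W[4,2].round(3),"min body z",W[:4,2].min().round(3),"zt",Q.apply([0,0,1]).round(2))
rows(s["tool_pos"],s["eef_rot"],path)
E
python3 flip.py
```

```text
26.1 rack pos [-148.7  -18.1  264.8] F rack [-0.67 -0.32  0.22] M [ 0.01  0.19 -0.04] rot err [1.600e-03 7.821e-01 3.000e-04]
wrist [302.7  16.5] [281, 0, 44, 38, 1455] [ 0.0596 -0.0976  0.056 ] ang -0.548 0.114
wrist [341.9 116.2] [324, 108, 37, 19, 312] [-0.0496 -0.1432  0.056 ] ang 0.333 0.152
top [316.2 163.1] [309, 156, 15, 15, 178] [ 0.0602 -0.1021  0.056 ] ang -0.533 0.119
scene [289.1 233.8] [281, 226, 17, 17, 208] [ 0.0212 -0.1104  0.056 ] ang -0.19 0.112
q [-0.413  0.604  0.672  1.815 -0.469  0.89  -0.905] [ 0.995  0.095 -0.001  0.001]
end [ 0.26  0.63 -0.19  2.43  3.35  0.67 -1.44] 0.0
end [ 0.03  0.64  0.18  2.45  3.63  0.77 -1.75] 0.0
end [ 0.18  0.63 -0.05  2.44  3.46  0.7  -1.56] 0.0
rows 30
tcp rack [-175.  -43.  259.] tip z 0.27 min body z 0.326 zt [-0.06 -0.07 -1.  ]
tcp rack [-264. -143.  258.] tip z 0.267 min body z 0.291 zt [-0.22 -0.38 -0.9 ]
tcp rack [-296. -237.  280.] tip z 0.288 min body z 0.29 zt [-0.19 -0.64 -0.75]
tcp rack [-269. -302.  298.] tip z 0.305 min body z 0.3 zt [-0.   -0.79 -0.62]
tcp rack [-206. -318.  296.] tip z 0.302 min body z 0.303 zt [ 0
[... 1851 characters left out ...]
z": -0.078}, {"x": 0.97, "y": 2.16, "z": -0.28, "rx": -0.083, "ry": 0.012, "rz": -0.077}, {"x": 1.02, "y": 2.28, "z": -0.34, "rx": -0.085, "ry": 0.013, "rz": -0.074}, {"x": 1.08, "y": 2.4, "z": -0.4, "rx": -0.086, "ry": 0.013, "rz": -0.074}, {"x": 1.1, "y": 2.52, "z": -0.47, "rx": -0.089, "ry": 0.014, "rz": -0.072}]
[{"x": 1.12, "y": 2.65, "z": -0.51, "rx": -0.09, "ry": 0.013, "rz": -0.07}, {"x": 1.02, "y": 2.55, "z": -0.51, "rx": -0.084, "ry": 0.012, "rz": -0.064}, {"x": 1.1, "y": 2.88, "z": -0.59, "rx": -0.092, "ry": 0.013, "rz": -0.069}, {"x": 1.08, "y": 2.99, "z": -0.62, "rx": -0.093, "ry": 0.012, "rz": -0.068}, {"x": 0.94, "y": 2.86, "z": -0.57, "rx": -0.087, "ry": 0.009, "rz": -0.063}]
```

The bar is now at about 0.33 rad. Flipping the wrist over, high and clear of everything.

Request:
send_rows(motion=[{"x": -2.6, "y": 2.4, "z": 0.6, "rx": -0.058, "ry": -0.074, "rz": -0.057, "jaw": 0}, {"x": -2.7, "y": 2.2, "z": 0.7, "rx": -0.057, "ry": -0.072, "rz": -0.06, "jaw": 0}, {"x": -2.7, "y": 2.2, "z": 0.8, "rx": -0.06, "ry": -0.072, "rz": -0.07, "jaw": 0}, {"x": -2.5, "y": 2.1, "z": 0.8, "rx": -0.06, "ry": -0.068, "rz": -0.073, "jaw": 0}, {"x": -2.2, "y": 1.9, "z": 0.8, "rx": -0.056, "ry": -0.059, "rz": -0.072, "jaw": 0}])

```text
clock: 26.75
tool_pos: [0.4433, -0.1829, 0.2587]
eef_rot: [0.94, 0.257, -0.16, 0.159]
contact_force: [0.2, -1.0, 0.1]
opening: 0.007
finger_force: 0.0
```

Request:
send_rows(motion=[{"x": -2.1, "y": 1.9, "z": 0.8, "rx": -0.059, "ry": -0.058, "rz": -0.081, "jaw": 0}, {"x": -1.9, "y": 1.8, "z": 0.8, "rx": -0.06, "ry": -0.053, "rz": -0.084, "jaw": 0}, {"x": -1.6, "y": 1.7, "z": 0.8, "rx": -0.061, "ry": -0.047, "rz": -0.086, "jaw": 0}, {"x": -1.3, "y": 1.6, "z": 0.7, "rx": -0.058, "ry": -0.039, "rz": -0.082, "jaw": 0}, {"x": -1.2, "y": 1.6, "z": 0.7, "rx": -0.063, "ry": -0.035, "rz": -0.091, "jaw": 0}])

```text
clock: 27.25
tool_pos: [0.4362, -0.3007, 0.2872]
eef_rot: [0.807, 0.45, -0.256, 0.285]
contact_force: [-0.7, -0.7, 0.3]
opening: 0.002
finger_force: 0.0
```

Request:
send_rows(motion=[{"x": -0.9, "y": 1.6, "z": 0.6, "rx": -0.064, "ry": -0.03, "rz": -0.091, "jaw": 0}, {"x": -0.6, "y": 1.5, "z": 0.5, "rx": -0.062, "ry": -0.023, "rz": -0.086, "jaw": 0}, {"x": -0.4, "y": 1.6, "z": 0.5, "rx": -0.068, "ry": -0.019, "rz": -0.093, "jaw": 0}, {"x": -0.2, "y": 1.6, "z": 0.4, "rx": -0.07, "ry": -0.014, "rz": -0.093, "jaw": 0}, {"x": 0, "y": 1.6, "z": 0.3, "rx": -0.068, "ry": -0.008, "rz": -0.085, "jaw": 0}])

```text
clock: 27.75
tool_pos: [0.501, -0.3478, 0.3011]
eef_rot: [0.617, 0.641, -0.273, 0.367]
contact_force: [-0.0, -0.6, 0.5]
opening: 0.003
finger_force: 0.0
```

```bash
sed -i 's/^for n in("wrist","top","scene").*//' bar.py; python3 flip.py
```

```text
27.75 rack pos [-239.  -316.5  301.1] F rack [-0.16 -0.58  0.55] M [ 0.7   0.19 -0.  ] rot err [0.2249 1.3025 1.6014]
q [-0.525  0.931  1.156  2.146  0.718  0.055 -0.465] [ 0.617  0.641 -0.273  0.367]
end [ 0.26  0.63 -0.19  2.43  3.35  0.67 -1.44] 0.0
end [ 0.03  0.64  0.18  2.45  3.63  0.77 -1.75] 0.0
end [ 0.18  0.63 -0.05  2.44  3.46  0.7  -1.56] 0.0
rows 20
tcp rack [-256. -313.  281.] tip z 0.287 min body z 0.297 zt [ 0.09 -0.78 -0.61]
tcp rack [-300. -305.  219.] tip z 0.226 min body z 0.217 zt [ 0.01 -0.72 -0.69]
tcp rack [-273. -287.  179.] tip z 0.188 min body z 0.179 zt [ 0.15 -0.64 -0.76]
tcp rack [-200. -229.  164.] tip z 0.173 min body z 0.178 zt [ 0.4  -0.44 -0.81]
tcp rack [-132. -130.  184.] tip z 0.193 min body z 0.209 zt [ 0.61 -0.13 -0.78]
[{"x": 1.61, "y": -1.95, "z": 0.93, "rx": 0.042, "ry": 0.037, "rz": -0.088}, {"x": 1.51, "y": -1.59, "z": 1.09, "rx": 0.033, "ry": 0.035, "rz": -0.093}, {"x": 1.43, "y": -1.18, "z": 1.02, "rx": 0.022, "ry": 0.031, "rz": -0.098}, {"x": 1.31, "y": -0.7, "z": 0.93, "rx": 0.008, "ry": 0.027, "rz": -0.102}, {"x": 1.11, "y": -0.18, "z
[... 515 characters left out ...]
: -0.54, "y": 2.45, "z": -0.43, "rx": -0.08, "ry": -0.033, "rz": -0.061}, {"x": -0.71, "y": 2.55, "z": -0.53, "rx": -0.081, "ry": -0.037, "rz": -0.055}, {"x": -0.84, "y": 2.62, "z": -0.61, "rx": -0.083, "ry": -0.038, "rz": -0.048}, {"x": -1.0, "y": 2.81, "z": -0.71, "rx": -0.086, "ry": -0.043, "rz": -0.046}]
[{"x": -1.07, "y": 2.81, "z": -0.74, "rx": -0.084, "ry": -0.043, "rz": -0.041}, {"x": -1.2, "y": 2.98, "z": -0.82, "rx": -0.088, "ry": -0.045, "rz": -0.04}, {"x": -1.23, "y": 2.93, "z": -0.82, "rx": -0.085, "ry": -0.045, "rz": -0.036}, {"x": -1.31, "y": 3.07, "z": -0.86, "rx": -0.087, "ry": -0.046, "rz": -0.035}, {"x": -1.21, "y": 2.8, "z": -0.75, "rx": -0.077, "ry": -0.04, "rz": -0.03}]
```

Request:
send_rows(motion=[{"x": 1.6, "y": -1.9, "z": 0.9, "rx": 0.042, "ry": 0.037, "rz": -0.088, "jaw": 0}, {"x": 1.5, "y": -1.6, "z": 1.1, "rx": 0.033, "ry": 0.035, "rz": -0.093, "jaw": 0}, {"x": 1.4, "y": -1.2, "z": 1.0, "rx": 0.022, "ry": 0.031, "rz": -0.098, "jaw": 0}, {"x": 1.3, "y": -0.7, "z": 0.9, "rx": 0.008, "ry": 0.027, "rz": -0.102, "jaw": 0}, {"x": 1.1, "y": -0.2, "z": 0.8, "rx": -0.006, "ry": 0.019, "rz": -0.1, "jaw": 0}])

```text
clock: 28.25
tool_pos: [0.4383, -0.3481, 0.2188]
eef_rot: [0.485, 0.782, -0.331, 0.209]
contact_force: [0.1, -0.5, 0.1]
opening: 0.003
finger_force: 0.0
```

Request:
send_rows(motion=[{"x": 0.9, "y": 0.4, "z": 0.6, "rx": -0.023, "ry": 0.011, "rz": -0.103, "jaw": 0}, {"x": 0.7, "y": 0.9, "z": 0.4, "rx": -0.038, "ry": 0.002, "rz": -0.099, "jaw": 0}, {"x": 0.4, "y": 1.3, "z": 0.2, "rx": -0.05, "ry": -0.006, "rz": -0.09, "jaw": 0}, {"x": 0.1, "y": 1.7, "z": 0.1, "rx": -0.06, "ry": -0.014, "rz": -0.082, "jaw": 0}, {"x": -0.1, "y": 2.1, "z": -0.1, "rx": -0.071, "ry": -0.023, "rz": -0.077, "jaw": 0}])

```text
clock: 28.75
tool_pos: [0.4666, -0.3237, 0.1864]
eef_rot: [0.338, 0.872, -0.294, 0.198]
contact_force: [-0.3, -0.6, -1.3]
opening: 0.003
finger_force: 0.0
```

```bash
python3 flip.py
```

```text
28.75 rack pos [-268.3 -286.3  186.4] F rack [-0.4  -0.56 -1.27] M [ 0.56  0.22 -0.03] rot err [-0.4364  1.2049  2.2578]
q [-0.174  0.779  0.532  2.269  1.989  0.324 -0.965] [ 0.338  0.872 -0.294  0.198]
end [ 0.26  0.63 -0.19  2.43  3.35  0.67 -1.44] 0.0
end [ 0.03  0.64  0.18  2.45  3.63  0.77 -1.75] 0.0
end [ 0.18  0.63 -0.05  2.44  3.46  0.7  -1.56] 0.0
rows 10
tcp rack [-250. -276.  179.] tip z 0.188 min body z 0.182 zt [ 0.21 -0.61 -0.77]
tcp rack [-173. -200.  168.] tip z 0.177 min body z 0.186 zt [ 0.48 -0.35 -0.81]
tcp rack [-112.  -75.  205.] tip z 0.213 min body z 0.232 zt [ 0.67  0.04 -0.74]
[{"x": -0.07, "y": 2.22, "z": -0.09, "rx": -0.072, "ry": -0.016, "rz": -0.095}, {"x": -0.09, "y": 2.32, "z": -0.2, "rx": -0.08, "ry": -0.025, "rz": -0.083}, {"x": -0.38, "y": 2.61, "z": -0.4, "rx": -0.088, "ry": -0.032, "rz": -0.074}, {"x": -0.63, "y": 2.83, "z": -0.57, "rx": -0.092, "ry": -0.039, "rz": -0.065}, {"x": -0.82, "y": 2.9, "z": -0.68, "rx": -0.092, "ry": -0.042, "rz": -0.056}]
[{"x": -1.03, "y": 3.15, "z": -0.83, "rx": -0.098, "ry": -0.047, "rz": -0.053}, {"x": -1.17, "y": 3.21, "z": -0.89, "rx": -0.097, "ry": -0.049, "rz": -0.047}, {"x": -1.3, "y": 3.32, "z": -0.96, "rx": -0.097, "ry": -0.051, "rz": -0.044}, {"x": -1.4, "y": 3.42, "z": -1.0, "rx": -0.099, "ry": -0.052, "rz": -0.041}, {"x": -1.38, "y": 3.28, "z": -0.95, "rx": -0.092, "ry": -0.048, "rz": -0.037}]
```

The wrist has come over onto the right branch (q5 = 1.99). Completing the turn.

Request:
send_rows(motion=[{"x": -0.1, "y": 2.2, "z": -0.1, "rx": -0.072, "ry": -0.016, "rz": -0.095, "jaw": 0}, {"x": -0.1, "y": 2.3, "z": -0.2, "rx": -0.08, "ry": -0.025, "rz": -0.083, "jaw": 0}, {"x": -0.4, "y": 2.6, "z": -0.4, "rx": -0.088, "ry": -0.032, "rz": -0.074, "jaw": 0}, {"x": -0.6, "y": 2.8, "z": -0.6, "rx": -0.092, "ry": -0.039, "rz": -0.065, "jaw": 0}, {"x": -0.8, "y": 2.9, "z": -0.7, "rx": -0.092, "ry": -0.042, "rz": -0.056, "jaw": 0}])

```text
clock: 29.25
tool_pos: [0.5434, -0.2209, 0.1696]
eef_rot: [0.103, 0.945, -0.154, 0.269]
contact_force: [1.0, -1.1, -0.3]
opening: 0.011
finger_force: 0.0
```

Request:
send_rows(motion=[{"x": -1.0, "y": 3.1, "z": -0.8, "rx": -0.098, "ry": -0.047, "rz": -0.053, "jaw": 0}, {"x": -1.2, "y": 3.2, "z": -0.9, "rx": -0.097, "ry": -0.049, "rz": -0.047, "jaw": 0}, {"x": -1.3, "y": 3.3, "z": -1.0, "rx": -0.097, "ry": -0.051, "rz": -0.044, "jaw": 0}, {"x": -1.4, "y": 3.4, "z": -1.0, "rx": -0.099, "ry": -0.052, "rz": -0.041, "jaw": 0}, {"x": -1.4, "y": 3.3, "z": -1.0, "rx": -0.092, "ry": -0.048, "rz": -0.037, "jaw": 0}])

```text
clock: 29.75
tool_pos: [0.5797, -0.0542, 0.2226]
eef_rot: [-0.087, 0.92, 0.037, 0.379]
contact_force: [1.1, -0.4, -1.0]
opening: 0.005
finger_force: 0.0
```

Request:
send_rows(motion=[{"x": 0, "y": 0, "z": 0, "rx": 0, "ry": 0, "rz": 0, "jaw": 0}, {"x": 0, "y": 0, "z": 0, "rx": 0, "ry": 0, "rz": 0, "jaw": 0}, {"x": 0, "y": 0, "z": 0, "rx": 0, "ry": 0, "rz": 0, "jaw": 0}, {"x": 0, "y": 0, "z": 0, "rx": 0, "ry": 0, "rz": 0, "jaw": 0}, {"x": 0, "y": 0, "z": 0, "rx": 0, "ry": 0, "rz": 0, "jaw": 0}])

```text
clock: 30.25
tool_pos: [0.5805, -0.0556, 0.2226]
eef_rot: [-0.086, 0.921, 0.034, 0.379]
contact_force: [-0.0, 0.8, 0.4]
opening: 0.004
finger_force: 0.0
```

```bash
sed -i 's/tilt(.78)/tiltA(.78)/; s/from h import \*/from fk import */' st.py; python3 - <<'E'
from bar import *
print(s["q"].round(2))
for n in("wrist","top","scene"): bar(n)
for T in(rk(-.110,-.042,.10),rk(-.110,-.042,.037)): print("shift cm",(Q.inv().apply(T-s["tool_pos"])*100).round(2),ik(T,tiltA(.78),s["q"])[0].round(2))
print("tool axes for rack x,z:",tiltA(.78).inv().apply(RZ[:,0]).round(3),tiltA(.78).inv().apply([0,0,1]).round(3))
E
```

```text
30.25 rack pos [-105.7  -44.6  222.6] F rack [0.14 0.78 0.42] M [-0.14  0.7   0.01] rot err [-0.005   0.0011 -0.0026]
[ 0.44  0.64 -0.45  2.42  3.11  0.62 -1.18]
wrist [322.1  80.7] [299, 67, 46, 28, 728] [-0.054  -0.1429  0.056 ] ang 0.361 0.153
wrist [359.7 181.3] [341, 165, 39, 33, 1090] [ 0.117  -0.0894  0.056 ] ang -0.918 0.147
top [316.2 163.2] [309, 156, 15, 15, 177] [ 0.0601 -0.1021  0.056 ] ang -0.532 0.118
top [334.5 194.8] [330, 193, 12, 4, 33] [-0.0478 -0.1369  0.056 ] ang 0.336 0.145
scene [289.  233.8] [281, 226, 16, 17, 208] [ 0.0215 -0.1104  0.056 ] ang -0.192 0.112
shift cm [8.94 0.28 8.4 ] [ 0.39  0.98 -0.41  2.48  3.13  1.01 -1.09]
shift cm [13.38  0.29 12.88] [ 0.38  1.15 -0.39  2.46  3.16  1.14 -1.05]
tool axes for rack x,z: [-0.711  0.     0.703] [-0.703  0.    -0.711]
```

Request:
send_rows(motion=[{"x": 1.2, "y": 0.1, "z": 1.1, "rx": -0.005, "ry": 0, "rz": -0.003, "jaw": 0}, {"x": 2.4, "y": 0.1, "z": 2.3, "rx": 0, "ry": 0, "rz": 0, "jaw": 0}, {"x": 2.6, "y": 0.1, "z": 2.5, "rx": 0, "ry": 0, "rz": 0, "jaw": 0}, {"x": 2.6, "y": 0, "z": 2.5, "rx": 0, "ry": 0, "rz": 0, "jaw": 0}, {"x": 2.0, "y": 0, "z": 1.9, "rx": 0, "ry": 0, "rz": 0, "jaw": 0}])

```text
clock: 30.9
tool_pos: [0.5757, -0.0532, 0.0716]
eef_rot: [-0.088, 0.921, 0.036, 0.379]
contact_force: [0.8, 0.7, -0.5]
opening: 0.009
finger_force: 0.0
```

Request:
send_rows(motion=[{"x": 1.4, "y": 0, "z": 1.4, "rx": 0, "ry": 0, "rz": 0, "jaw": 0}, {"x": 0.8, "y": 0, "z": 0.8, "rx": 0, "ry": 0, "rz": 0, "jaw": 0}, {"x": 0.4, "y": 0, "z": 0.4, "rx": 0, "ry": 0, "rz": 0, "jaw": 0}, {"x": 0, "y": 0, "z": 0, "rx": 0, "ry": 0, "rz": 0, "jaw": 0}, {"x": 0, "y": 0, "z": 0, "rx": 0, "ry": 0, "rz": 0, "jaw": 0}])

```text
clock: 31.4
tool_pos: [0.5761, -0.0533, 0.038]
eef_rot: [-0.088, 0.92, 0.036, 0.38]
contact_force: [0.4, -1.1, 0.6]
opening: 0.01
finger_force: 0.0
```

```bash
python3 - <<'E'
from bar import *
print(s["q"].round(2)); bar("top")
T=rk(-.110,-.042,.037); print("shift cm",(Q.inv().apply(T-s["tool_pos"])*100).round(2))
E
```

```text
31.4 rack pos [-109.6  -41.5   38. ] F rack [ 0.17 -1.14  0.65] M [-0.1   0.69  0.01] rot err [0.0005 0.0031 0.001 ]
[ 0.38  1.14 -0.38  2.47  3.17  1.15 -1.05]
top [316.3 163.2] [309, 156, 15, 15, 178] [ 0.0601 -0.1023  0.056 ] ang -0.531 0.119
top [336.4 195.2] [330, 193, 14, 5, 48] [-0.0503 -0.1423  0.056 ] ang 0.339 0.151
shift cm [ 0.1  -0.05  0.04]
```

Request:
send_rows(motion=[{"x": -0.35, "y": 0, "z": 0.35, "rx": 0, "ry": 0, "rz": 0, "jaw": 0}, {"x": -0.35, "y": 0, "z": 0.35, "rx": 0, "ry": 0, "rz": 0, "jaw": 0}, {"x": -0.35, "y": 0, "z": 0.35, "rx": 0, "ry": 0, "rz": 0, "jaw": 0}, {"x": -0.35, "y": 0, "z": 0.35, "rx": 0, "ry": 0, "rz": 0, "jaw": 0}, {"x": -0.35, "y": 0, "z": 0.35, "rx": 0, "ry": 0, "rz": 0, "jaw": 0}])

```text
clock: 31.95
tool_pos: [0.6006, -0.0484, 0.0372]
eef_rot: [-0.088, 0.92, 0.036, 0.38]
contact_force: [0.2, -0.4, -0.4]
opening: 0.006
finger_force: 0.0
```

Request:
send_rows(motion=[{"x": -0.35, "y": 0, "z": 0.35, "rx": 0, "ry": 0, "rz": 0, "jaw": 0}, {"x": -0.35, "y": 0, "z": 0.35, "rx": 0, "ry": 0, "rz": 0, "jaw": 0}, {"x": -0.2, "y": 0, "z": 0.2, "rx": 0, "ry": 0, "rz": 0, "jaw": 0}, {"x": 0, "y": 0, "z": 0, "rx": 0, "ry": 0, "rz": 0, "jaw": 0}, {"x": 0, "y": 0, "z": 0, "rx": 0, "ry": 0, "rz": 0, "jaw": 0}])

```text
clock: 32.45
tool_pos: [0.6124, -0.046, 0.0369]
eef_rot: [-0.088, 0.92, 0.037, 0.379]
contact_force: [0.4, -0.4, -0.8]
opening: 0.009
finger_force: 0.0
```

```bash
python3 - <<'E'
from bar import *
bar("wrist");bar("scene");bar("top")
E
```

```text
32.45 rack pos [-72.5 -41.3  36.9] F rack [ 0.3  -0.43 -0.76] M [-0.1   0.64 -0.01] rot err [0.0009 0.0018 0.0005]
wrist [320.6 263.8] [319, 250, 4, 27, 58] [-0.0559 -0.1405  0.056 ] ang 0.379 0.151
scene [289.  233.9] [281, 226, 17, 17, 209] [ 0.0217 -0.1103  0.056 ] ang -0.194 0.112
top [316.3 163.2] [309, 156, 15, 15, 178] [ 0.0601 -0.1023  0.056 ] ang -0.531 0.119
top [336.5 191.5] [330, 190, 14, 4, 44] [-0.0391 -0.1451  0.056 ] ang 0.263 0.15
```

Request:
send_rows(motion=[{"x": -0.15, "y": 0, "z": 0.15, "rx": 0, "ry": 0, "rz": 0, "jaw": 0}, {"x": -0.15, "y": 0, "z": 0.15, "rx": 0, "ry": 0, "rz": 0, "jaw": 0}, {"x": -0.15, "y": 0, "z": 0.15, "rx": 0, "ry": 0, "rz": 0, "jaw": 0}, {"x": -0.1, "y": 0, "z": 0.1, "rx": 0, "ry": 0, "rz": 0, "jaw": 0}, {"x": 0, "y": 0, "z": 0, "rx": 0, "ry": 0, "rz": 0, "jaw": 0}])

```text
clock: 33.1
tool_pos: [0.6205, -0.0445, 0.037]
eef_rot: [-0.088, 0.92, 0.036, 0.38]
contact_force: [0.2, 0.7, -0.0]
opening: 0.003
finger_force: 0.0
```

Request:
send_rows(motion=[{"x": -0.1, "y": 0, "z": 0.1, "rx": 0, "ry": 0, "rz": 0, "jaw": 0}, {"x": -0.1, "y": 0, "z": 0.1, "rx": 0, "ry": 0, "rz": 0, "jaw": 0}, {"x": -0.1, "y": 0, "z": 0.1, "rx": 0, "ry": 0, "rz": 0, "jaw": 0}, {"x": 0, "y": 0, "z": 0, "rx": 0, "ry": 0, "rz": 0, "jaw": 0}, {"x": 0, "y": 0, "z": 0, "rx": 0, "ry": 0, "rz": 0, "jaw": 0}])

```text
clock: 33.6
tool_pos: [0.6244, -0.0438, 0.037]
eef_rot: [-0.088, 0.92, 0.037, 0.379]
contact_force: [0.2, -0.4, 0.2]
opening: 0.002
finger_force: 0.0
```

```bash
python3 st.py
```

```text
33.6 rack pos [-60.3 -41.3  37. ] F rack [ 0.15 -0.45  0.15] M [-0.1   0.7   0.05] rot err [0.0008 0.0022 0.0005]
```

Request:
send_rows(motion=[{"x": -0.1, "y": 0, "z": 0.1, "rx": 0, "ry": 0, "rz": 0, "jaw": 0}, {"x": -0.1, "y": 0, "z": 0.1, "rx": 0, "ry": 0, "rz": 0, "jaw": 0}, {"x": -0.1, "y": 0, "z": 0.1, "rx": 0, "ry": 0, "rz": 0, "jaw": 0}, {"x": 0, "y": 0, "z": 0, "rx": 0, "ry": 0, "rz": 0, "jaw": 0}, {"x": 0, "y": 0, "z": 0, "rx": 0, "ry": 0, "rz": 0, "jaw": 0}])

```text
clock: 34.1
tool_pos: [0.6286, -0.0429, 0.0369]
eef_rot: [-0.088, 0.92, 0.037, 0.379]
contact_force: [0.2, -0.3, -0.6]
opening: 0.005
finger_force: 0.0
```

Request:
send_rows(motion=[{"x": -0.1, "y": 0, "z": 0.1, "rx": 0, "ry": 0, "rz": 0, "jaw": 0}, {"x": -0.1, "y": 0, "z": 0.1, "rx": 0, "ry": 0, "rz": 0, "jaw": 0}, {"x": 0, "y": 0, "z": 0, "rx": 0, "ry": 0, "rz": 0, "jaw": 0}, {"x": 0, "y": 0, "z": 0, "rx": 0, "ry": 0, "rz": 0, "jaw": 0}, {"x": 0, "y": 0, "z": 0, "rx": 0, "ry": 0, "rz": 0, "jaw": 0}])

```text
clock: 34.6
tool_pos: [0.6313, -0.0424, 0.0369]
eef_rot: [-0.088, 0.92, 0.037, 0.379]
contact_force: [0.6, 0.3, 0.2]
opening: 0.006
finger_force: 0.0
```

```bash
python3 - <<'E'
from bar import *
bar("top");bar("wrist")
E
```

```text
34.6 rack pos [-53.3 -41.3  36.9] F rack [0.68 0.15 0.23] M [-0.07  0.7   0.  ] rot err [0.0008 0.0021 0.0005]
top [316.2 163.1] [309, 156, 15, 15, 178] [ 0.0602 -0.1021  0.056 ] ang -0.533 0.119
wrist [320.6 263.2] [319, 249, 4, 27, 60] [-0.0378 -0.1405  0.056 ] ang 0.263 0.145
```

Request:
send_rows(motion=[{"x": -0.1, "y": 0, "z": 0.1, "rx": 0, "ry": 0, "rz": 0, "jaw": 0}, {"x": -0.1, "y": 0, "z": 0.1, "rx": 0, "ry": 0, "rz": 0, "jaw": 0}, {"x": 0, "y": 0, "z": 0, "rx": 0, "ry": 0, "rz": 0, "jaw": 0}, {"x": 0, "y": 0, "z": 0, "rx": 0, "ry": 0, "rz": 0, "jaw": 0}, {"x": 0, "y": 0, "z": 0, "rx": 0, "ry": 0, "rz": 0, "jaw": 0}])

```text
clock: 35.2
tool_pos: [0.6341, -0.0419, 0.0369]
eef_rot: [-0.088, 0.92, 0.037, 0.379]
contact_force: [0.1, 0.6, -0.6]
opening: 0.004
finger_force: 0.0
```

Request:
send_rows(motion=[{"x": -0.1, "y": 0, "z": 0.1, "rx": 0, "ry": 0, "rz": 0, "jaw": 0}, {"x": -0.1, "y": 0, "z": 0.1, "rx": 0, "ry": 0, "rz": 0, "jaw": 0}, {"x": 0, "y": 0, "z": 0, "rx": 0, "ry": 0, "rz": 0, "jaw": 0}, {"x": 0, "y": 0, "z": 0, "rx": 0, "ry": 0, "rz": 0, "jaw": 0}, {"x": 0, "y": 0, "z": 0, "rx": 0, "ry": 0, "rz": 0, "jaw": 0}])

```text
clock: 35.7
tool_pos: [0.636, -0.0416, 0.0365]
eef_rot: [-0.088, 0.921, 0.036, 0.379]
contact_force: [-5.2, -0.5, 1.4]
opening: 0.008
finger_force: 2.5
```

Resistance is felt (5 N), as expected from the roller. Continuing in small steps.

Request:
send_rows(motion=[{"x": -0.1, "y": 0, "z": 0.1, "rx": 0, "ry": 0, "rz": 0, "jaw": 0}, {"x": -0.05, "y": 0, "z": 0.05, "rx": 0, "ry": 0, "rz": 0, "jaw": 0}, {"x": 0, "y": 0, "z": 0, "rx": 0, "ry": 0, "rz": 0, "jaw": 0}, {"x": 0, "y": 0, "z": 0, "rx": 0, "ry": 0, "rz": 0, "jaw": 0}, {"x": 0, "y": 0, "z": 0, "rx": 0, "ry": 0, "rz": 0, "jaw": 0}])

```text
clock: 36.2
tool_pos: [0.6365, -0.0416, 0.0362]
eef_rot: [-0.088, 0.921, 0.036, 0.377]
contact_force: [-10.6, -2.7, 5.8]
opening: 0.006
finger_force: 5.1
```

```bash
python3 st.py
```

```text
36.2 rack pos [-48.  -41.4  36.2] F rack [-10.96  -0.6    5.81] M [-0.32  1.28 -0.17] rot err [ 0.0008 -0.0023  0.0001]
```

```bash
python3 - <<'E'
from st import *
d=snapshot("wrist");np.savez("w9.npz",**d);sc=snapshot("scene");np.savez("s9.npz",**sc)
def pt(th,r,off,z): # off: + = rear face side
    return rk(*(H+np.array([-r*np.sin(th)+off*np.cos(th),-r*np.cos(th)-off*np.sin(th),z])))
for r in(.06,.10,.185,.2):
    for th in(.0,.1,.2):
        print(r,th,[proj(d,pt(th,r,-.004,z))[0].round().astype(int).tolist() for z in(.056,.042)],"scene top",proj(sc,pt(th,r,.004,.056))[0].round(1))
for r in(.06,.185):
    u=proj(d,pt(.1,r,-.004,.049))[0].round().astype(int)
    print("col",u,[ (v,d["img"][v,u[0]].tolist()) for v in range(max(u[1]-40,0),min(u[1]+40,400),4)])
E
```

```text
36.2 rack pos [-48.  -41.4  36.2] F rack [-10.96  -0.6    5.81] M [-0.32  1.28 -0.17] rot err [ 0.0008 -0.0023  0.0001]
0.06 0.0 [[456, 278], [451, 256]] scene top [308.  232.4]
0.06 0.1 [[461, 276], [456, 253]] scene top [308.5 230.6]
0.06 0.2 [[468, 273], [462, 249]] scene top [309.2 229. ]
0.1 0.0 [[389, 279], [387, 256]] scene top [294.3 229.5]
0.1 0.1 [[394, 274], [392, 251]] scene top [295.3 226.7]
0.1 0.2 [[402, 269], [399, 244]] scene top [296.6 224. ]
0.185 0.0 [[246, 279], [248, 256]] scene top [265.8 223.7]
0.185 0.1 [[240, 270], [244, 245]] scene top [268.  218.6]
0.185 0.2 [[238, 259], [242, 232]] scene top [270.8 213.8]
0.2 0.0 [[220, 279], [224, 256]] scene top [260.8 222.6]
0.2 0.1 [[212, 269], [216, 244]] scene top [263.3 217.2]
0.2 0.2 [[206, 257], [211, 230]] scene top [266.3 212. ]
col [458 264] [(224, [167, 135, 74]), (228, [162, 132, 71]), (232, [145, 117, 63]), (236, [137, 110, 61]), (240, [134, 107, 59]), (244, [142, 115, 63]), (248, [140, 113, 62]), (252, [131, 107, 66]), (256, [138, 139, 133]), (260, [138, 139, 133]), (264, [144, 144, 138]), (268, [149, 151, 144]), (272, [138, 139, 132]), (276, [171, 177, 178]), (280, [40, 43, 47]), (284, [51, 55, 59]), (288, [63, 66, 69]), (292, [69, 71, 74]), (296, [89, 93, 95]), (300, [113, 117, 119])]
col [242 257] [(217, [182, 160, 122]), (221, [243, 225, 141]), (225, [246, 230, 146]), (229, [243, 224, 139]), (233, [204, 145, 80]), (237, [195, 109, 54]), (241, [168, 93, 49]), (245, [19, 21, 25]), (249, [20, 21, 23]), (253, [20, 22, 24]), (257, [20, 22, 24]), (261, [20, 22, 24]), (265, [19, 22, 24]), (269, [20, 22, 24]), (273, [24, 26, 29]), (277, [29, 32, 35]), (281, [49, 52, 58]), (285, [59, 63, 69]), (289, [59, 64, 68]), (293, [58, 62, 67])]
```

Request:
send_rows(motion=[{"x": -0.08, "y": 0, "z": 0.07, "rx": 0, "ry": 0, "rz": 0, "jaw": 0}, {"x": 0, "y": 0, "z": 0, "rx": 0, "ry": 0, "rz": 0, "jaw": 0}, {"x": 0, "y": 0, "z": 0, "rx": 0, "ry": 0, "rz": 0, "jaw": 0}, {"x": 0, "y": 0, "z": 0, "rx": 0, "ry": 0, "rz": 0, "jaw": 0}, {"x": 0, "y": 0, "z": 0, "rx": 0, "ry": 0, "rz": 0, "jaw": 0}])

```text
clock: 36.8
tool_pos: [0.6369, -0.0415, 0.0361]
eef_rot: [-0.088, 0.921, 0.036, 0.377]
contact_force: [-12.5, -2.0, 7.1]
opening: 0.003
finger_force: 6.1
```

```bash
python3 - <<'E'
from st import *
sc=np.load("s9.npz");old=np.load("scene0.npz")
for x in(262,266,270): print(x,[(v,sc["img"][v,x].tolist()) for v in range(205,232,2)])
E
```

```text
36.8 rack pos [-47.6 -41.5  36.1] F rack [-12.66   0.37   7.14] M [-0.42  1.18 -0.22] rot err [ 0.0009 -0.0036 -0.0001]
262 [(205, [170, 185, 183]), (207, [167, 180, 180]), (209, [167, 180, 180]), (211, [174, 185, 183]), (213, [170, 186, 183]), (215, [128, 134, 129]), (217, [124, 97, 57]), (219, [98, 71, 29]), (221, [115, 85, 43]), (223, [150, 122, 72]), (225, [139, 119, 75]), (227, [72, 75, 71]), (229, [69, 69, 66]), (231, [136, 100, 57])]
266 [(205, [168, 184, 181]), (207, [166, 178, 176]), (209, [167, 178, 177]), (211, [166, 180, 178]), (213, [169, 183, 183]), (215, [153, 165, 160]), (217, [102, 106, 100]), (219, [98, 93, 88]), (221, [137, 112, 72]), (223, [157, 130, 82]), (225, [154, 127, 77]), (227, [108, 95, 74]), (229, [56, 57, 65]), (231, [94, 82, 64])]
270 [(205, [164, 176, 170]), (207, [164, 174, 176]), (209, [163, 176, 176]), (211, [168, 178, 178]), (213, [164, 176, 177]), (215, [166, 179, 173]), (217, [119, 126, 120]), (219, [104, 107, 105]), (221, [104, 90, 71]), (223, [156, 127, 78]), (225, [151, 129, 73]), (227, [144, 121, 82]), (229, [73, 70, 73]), (231, [66, 64, 68])]
```

```bash
python3 - <<'E'
from st import *
d=snapshot("wrist");sc=snapshot("scene");np.savez("s10.npz",**sc)
for nm,x in(("w9",np.load("w9.npz")),("now",d)):
    for c,st,px in blobs(x,(0,180,50),(8,255,255),(300,200,345,330),5): print(nm,c.round(1),st)
def pt(th,r,off,z): return rk(*(H+np.array([-r*np.sin(th)+off*np.cos(th),-r*np.cos(th)-off*np.sin(th),z])))
for th in(0,.04,.08,.12,.16):
    rr=np.linspace(.1,.205,60)
    o=[]
    for z in(.056,.042):
        P=proj(sc,np.array([pt(th,r,.004,z) for r in rr]));i=np.argsort(P[:,0]);o.append(np.interp([266,270,278],P[i,0],P[i,1]).round(1).tolist())
    print(th,"top/bottom rear edge rows at col 266,270,278",o,"end col",proj(sc,pt(th,.205,0,.049))[0].round(1))
for x in(266,270,278): print(x,[(v,sc["img"][v,x].tolist()) for v in range(214,230)])
E
```

```text
36.8 rack pos [-47.6 -41.5  36.1] F rack [-12.66   0.37   7.14] M [-0.42  1.18 -0.22] rot err [ 0.0009 -0.0036 -0.0001]
w9 [320.6 263.1] [319, 249, 4, 27, 59]
now [320.6 263.4] [319, 249, 4, 28, 60]
0 top/bottom rear edge rows at col 266,270,278 [[223.7, 224.5, 226.2], [226.4, 227.2, 228.8]] end col [259.9 222.6]
0.04 top/bottom rear edge rows at col 266,270,278 [[221.5, 222.4, 224.4], [224.1, 225.1, 227.0]] end col [260.9 220.3]
0.08 top/bottom rear edge rows at col 266,270,278 [[219.2, 220.3, 222.5], [221.8, 222.9, 225.2]] end col [262.  218.2]
0.12 top/bottom rear edge rows at col 266,270,278 [[216.8, 218.1, 220.6], [219.4, 220.7, 223.3]] end col [263.2 216. ]
0.16 top/bottom rear edge rows at col 266,270,278 [[214.4, 215.8, 218.7], [217.0, 218.4, 221.3]] end col [264.5 213.9]
266 [(214, [170, 184, 181]), (215, [147, 159, 157]), (216, [120, 125, 121]), (217, [107, 108, 103]), (218, [104, 104, 105]), (219, [93, 90, 87]), (220, [104, 83, 69]), (221, [133, 104, 63]), (222, [150, 121, 70]), (223, [157, 131, 82]), (224, [155, 127, 72]), (225, [155, 125, 79]), (226, [144, 120, 79]), (227, [107, 96, 70]), (228, [75, 73, 71]), (229, [55, 58, 66])]
270 [(214, [172, 185, 183]), (215, [168, 181, 178]), (216, [147, 163, 157]), (217, [121, 124, 123]), (218, [119, 122, 120]), (219, [120, 121, 123]), (220, [103, 104, 100]), (221, [104, 92, 75]), (222, [135, 112, 72]), (223, [156, 130, 83]), (224, [158, 131, 82]), (225, [158, 130, 78]), (226, [153, 131, 77]), (227, [144, 122, 80]), (228, [105, 92, 72]), (229, [73, 70, 70])]
278 [(214, [164, 175, 173]), (215, [162, 175, 173]), (216, [168, 179, 180]), (217, [153, 168, 164]), (218, [131, 138, 130]), (219, [138, 101, 91]), (220, [163, 45, 40]), (221, [170, 17, 14]), (222, [132, 13, 0]), (223, [109, 45, 19]), (224, [128, 91, 53]), (225, [152, 125, 75]), (226, [154, 132, 77]), (227, [159, 132, 78]), (228, [153, 131, 79]), (229, [141, 119, 75])]
```

The scene camera now puts the bar at about 0.115 rad, still against the finger (the red seen in the slit hasn't moved), so it is on the roller's ramp and not yet home. I'll press a little further, with a slight lift to shed the vertical friction.

Request:
send_rows(motion=[{"x": -0.12, "y": 0, "z": 0.02, "rx": 0, "ry": 0, "rz": 0, "jaw": 0}, {"x": 0, "y": 0, "z": 0, "rx": 0, "ry": 0, "rz": 0, "jaw": 0}, {"x": 0, "y": 0, "z": 0, "rx": 0, "ry": 0, "rz": 0, "jaw": 0}, {"x": 0, "y": 0, "z": 0, "rx": 0, "ry": 0, "rz": 0, "jaw": 0}, {"x": 0, "y": 0, "z": 0, "rx": 0, "ry": 0, "rz": 0, "jaw": 0}])

```text
clock: 37.4
tool_pos: [0.6392, -0.0414, 0.0366]
eef_rot: [-0.088, 0.921, 0.036, 0.378]
contact_force: [-5.9, -2.2, 1.0]
opening: 0.005
finger_force: 3.3
```

```bash
python3 st.py
```

```text
37.4 rack pos [-45.3 -41.7  36.6] F rack [-6.22 -0.99  0.95] M [-0.39  1.36 -0.22] rot err [ 0.0003 -0.002  -0.0002]
```

Past the peak: force is down to 6 N and the bar is advancing. One more small step.

Request:
send_rows(motion=[{"x": -0.07, "y": 0, "z": 0.07, "rx": 0, "ry": 0, "rz": 0, "jaw": 0}, {"x": 0, "y": 0, "z": 0, "rx": 0, "ry": 0, "rz": 0, "jaw": 0}, {"x": 0, "y": 0, "z": 0, "rx": 0, "ry": 0, "rz": 0, "jaw": 0}, {"x": 0, "y": 0, "z": 0, "rx": 0, "ry": 0, "rz": 0, "jaw": 0}, {"x": 0, "y": 0, "z": 0, "rx": 0, "ry": 0, "rz": 0, "jaw": 0}])

```text
clock: 37.9
tool_pos: [0.6418, -0.0409, 0.0373]
eef_rot: [-0.088, 0.92, 0.036, 0.379]
contact_force: [-3.1, -2.1, -1.7]
opening: 0.005
finger_force: 1.5
```

```bash
cat > chk.py <<'E'
from st import *
d=snapshot("wrist");sc=snapshot("scene")
for c,st,px in blobs(d,(0,180,50),(8,255,255),(300,200,345,330),5): print("slit",c.round(1),st)
for c,st,px in blobs(sc,(0,180,50),(8,255,255),(255,205,300,232),3): print("scene red",c.round(1),st)
for x in(266,270,278): print(x,[(v,sc["img"][v,x].tolist()) for v in range(216,228)])
E
python3 chk.py
```

```text
37.9 rack pos [-42.6 -41.8  37.3] F rack [-3.41 -1.49 -1.69] M [-0.4   1.28 -0.24] rot err [0.     0.0014 0.0001]
slit [320.6 261.9] [319, 247, 4, 28, 63]
scene red [283.8 226.2] [273, 220, 24, 12, 115]
266 [(216, [123, 129, 120]), (217, [113, 108, 102]), (218, [132, 128, 125]), (219, [140, 142, 141]), (220, [130, 132, 134]), (221, [106, 106, 102]), (222, [110, 98, 77]), (223, [141, 118, 81]), (224, [154, 130, 78]), (225, [157, 131, 81]), (226, [140, 116, 73]), (227, [108, 98, 75])]
270 [(216, [147, 158, 154]), (217, [123, 122, 115]), (218, [112, 106, 98]), (219, [137, 132, 129]), (220, [150, 149, 150]), (221, [131, 131, 132]), (222, [105, 100, 96]), (223, [112, 99, 79]), (224, [135, 113, 73]), (225, [152, 124, 76]), (226, [157, 132, 81]), (227, [146, 124, 81])]
278 [(216, [163, 176, 175]), (217, [156, 167, 164]), (218, [131, 143, 140]), (219, [107, 100, 94]), (220, [132, 72, 58]), (221, [174, 36, 24]), (222, [189, 17, 0]), (223, [164, 0, 0]), (224, [126, 20, 3]), (225, [107, 50, 28]), (226, [128, 86, 54]), (227, [152, 123, 70])]
```

Request:
send_rows(motion=[{"x": -0.07, "y": 0, "z": 0.07, "rx": 0, "ry": 0, "rz": 0, "jaw": 0}, {"x": -0.07, "y": 0, "z": 0.07, "rx": 0, "ry": 0, "rz": 0, "jaw": 0}, {"x": 0, "y": 0, "z": 0, "rx": 0, "ry": 0, "rz": 0, "jaw": 0}, {"x": 0, "y": 0, "z": 0, "rx": 0, "ry": 0, "rz": 0, "jaw": 0}, {"x": 0, "y": 0, "z": 0, "rx": 0, "ry": 0, "rz": 0, "jaw": 0}])

```text
clock: 38.5
tool_pos: [0.6444, -0.0395, 0.0381]
eef_rot: [-0.089, 0.92, 0.037, 0.38]
contact_force: [-0.2, -0.9, 0.1]
opening: 0.006
finger_force: 0.0
```

```bash
python3 chk.py
```

```text
38.5 rack pos [-39.8 -40.9  38.1] F rack [-0.4  -0.82  0.13] M [-0.11  0.67  0.03] rot err [0.0013 0.0034 0.0008]
slit [320.5 261.9] [319, 247, 4, 28, 62]
scene red [283.2 226.6] [272, 221, 25, 11, 123]
266 [(216, [121, 126, 119]), (217, [109, 97, 84]), (218, [104, 75, 48]), (219, [125, 95, 79]), (220, [137, 129, 120]), (221, [145, 145, 145]), (222, [128, 130, 130]), (223, [109, 106, 101]), (224, [119, 104, 79]), (225, [144, 123, 79]), (226, [139, 117, 74]), (227, [110, 97, 77])]
270 [(216, [149, 158, 154]), (217, [114, 120, 111]), (218, [105, 86, 72]), (219, [110, 77, 51]), (220, [126, 100, 87]), (221, [149, 135, 130]), (222, [158, 141, 141]), (223, [138, 114, 114]), (224, [112, 96, 90]), (225, [115, 102, 75]), (226, [139, 115, 74]), (227, [141, 119, 78])]
278 [(216, [167, 180, 180]), (217, [154, 166, 160]), (218, [128, 139, 135]), (219, [104, 102, 93]), (220, [90, 72, 55]), (221, [110, 58, 37]), (222, [149, 52, 20]), (223, [184, 30, 0]), (224, [185, 8, 0]), (225, [153, 5, 0]), (226, [113, 25, 0]), (227, [116, 73, 46])]
```

Force fell to zero and the bar jumped ahead (to about 0.043 rad), which looks like a snap. I'll confirm it with one small probe: the bar should stay still.

Request:
send_rows(motion=[{"x": -0.07, "y": 0, "z": 0.07, "rx": 0, "ry": 0, "rz": 0, "jaw": 0}, {"x": -0.07, "y": 0, "z": 0.07, "rx": 0, "ry": 0, "rz": 0, "jaw": 0}, {"x": 0, "y": 0, "z": 0, "rx": 0, "ry": 0, "rz": 0, "jaw": 0}, {"x": 0, "y": 0, "z": 0, "rx": 0, "ry": 0, "rz": 0, "jaw": 0}, {"x": 0, "y": 0, "z": 0, "rx": 0, "ry": 0, "rz": 0, "jaw": 0}])

```text
clock: 39.1
tool_pos: [0.6457, -0.0397, 0.0376]
eef_rot: [-0.088, 0.92, 0.036, 0.379]
contact_force: [0.1, -0.6, 0.3]
opening: 0.001
finger_force: 0.0
```

```bash
python3 chk.py
```

```text
39.1 rack pos [-38.6 -41.3  37.6] F rack [-0.01 -0.65  0.34] M [-0.05  0.65  0.04] rot err [0.0008 0.0019 0.0005]
slit [320.6 261.8] [319, 247, 4, 28, 63]
scene red [283.3 226.7] [272, 221, 25, 11, 121]
266 [(216, [123, 127, 120]), (217, [105, 92, 79]), (218, [112, 78, 58]), (219, [122, 95, 76]), (220, [140, 132, 126]), (221, [147, 149, 150]), (222, [132, 135, 136]), (223, [104, 104, 100]), (224, [121, 108, 82]), (225, [140, 119, 78]), (226, [137, 115, 72]), (227, [106, 96, 73])]
270 [(216, [149, 160, 157]), (217, [118, 119, 111]), (218, [103, 84, 69]), (219, [112, 77, 54]), (220, [126, 97, 87]), (221, [146, 133, 125]), (222, [158, 140, 141]), (223, [141, 119, 117]), (224, [116, 96, 90]), (225, [113, 97, 73]), (226, [142, 118, 80]), (227, [143, 122, 79])]
278 [(216, [166, 182, 178]), (217, [156, 169, 167]), (218, [129, 141, 135]), (219, [102, 102, 95]), (220, [84, 67, 57]), (221, [104, 59, 38]), (222, [149, 51, 29]), (223, [185, 27, 11]), (224, [184, 0, 0]), (225, [153, 0, 0]), (226, [118, 33, 20]), (227, [116, 69, 41])]
```

The finger moved 1.2 mm more with no force and the bar stayed put: it has snapped home. Withdrawing straight back out, then up.

Request:
send_rows(motion=[{"x": 0.3, "y": 0, "z": -0.3, "rx": 0, "ry": 0, "rz": 0, "jaw": 0}, {"x": 0.7, "y": 0, "z": -0.7, "rx": 0, "ry": 0, "rz": 0, "jaw": 0}, {"x": 1.4, "y": 0, "z": -1.4, "rx": 0, "ry": 0, "rz": 0, "jaw": 0}, {"x": 1.4, "y": 0, "z": -1.4, "rx": 0, "ry": 0, "rz": 0, "jaw": 0}, {"x": 0.7, "y": 0, "z": -0.7, "rx": 0, "ry": 0, "rz": 0, "jaw": 0}])

```text
clock: 39.7
tool_pos: [0.5805, -0.0524, 0.0373]
eef_rot: [-0.088, 0.921, 0.037, 0.378]
contact_force: [-1.2, -0.6, 0.4]
opening: 0.005
finger_force: 0.0
```

Request:
send_rows(motion=[{"x": -0.7, "y": 0, "z": -0.7, "rx": 0, "ry": 0, "rz": 0, "jaw": 0}, {"x": -2, "y": 0, "z": -2, "rx": 0, "ry": 0, "rz": 0, "jaw": 0}, {"x": -2.5, "y": 0, "z": -2.5, "rx": 0, "ry": 0, "rz": 0, "jaw": 0}, {"x": -2.5, "y": 0, "z": -2.5, "rx": 0, "ry": 0, "rz": 0, "jaw": 0}, {"x": -1, "y": 0, "z": -1, "rx": 0, "ry": 0, "rz": 0, "jaw": 0}])

```text
clock: 40.2
tool_pos: [0.5844, -0.0513, 0.165]
eef_rot: [-0.089, 0.919, 0.036, 0.381]
contact_force: [0.8, 0.5, -0.3]
opening: 0.006
finger_force: 0.0
```

Request:
send_rows(motion=[{"x": 0, "y": 0, "z": 0, "rx": 0, "ry": 0, "rz": 0, "jaw": 0}, {"x": 0, "y": 0, "z": 0, "rx": 0, "ry": 0, "rz": 0, "jaw": 0}, {"x": 0, "y": 0, "z": 0, "rx": 0, "ry": 0, "rz": 0, "jaw": 0}, {"x": 0, "y": 0, "z": 0, "rx": 0, "ry": 0, "rz": 0, "jaw": 0}, {"x": 0, "y": 0, "z": 0, "rx": 0, "ry": 0, "rz": 0, "jaw": 0}])

```text
clock: 40.7
tool_pos: [0.5834, -0.0516, 0.1597]
eef_rot: [-0.088, 0.921, 0.037, 0.379]
contact_force: [0.4, -0.6, 0.8]
opening: 0.003
finger_force: 0.0
```

```bash
python3 chk.py; python3 - <<'E'
from bar import *
bar("top");bar("scene")
E
```

```text
40.7 rack pos [-102.1  -41.2  159.7] F rack [ 0.32 -0.67  0.75] M [-0.09  0.69  0.06] rot err [ 0.0014  0.0003 -0.0002]
slit [341.8 225.6] [339, 218, 6, 16, 77]
scene red [283.4 226.7] [272, 221, 25, 11, 124]
266 [(216, [124, 126, 120]), (217, [108, 95, 81]), (218, [115, 81, 60]), (219, [122, 97, 77]), (220, [137, 130, 122]), (221, [147, 148, 151]), (222, [131, 138, 138]), (223, [109, 107, 103]), (224, [114, 102, 81]), (225, [140, 119, 78]), (226, [137, 116, 75]), (227, [111, 98, 76])]
270 [(216, [144, 156, 151]), (217, [112, 115, 110]), (218, [108, 87, 69]), (219, [111, 81, 53]), (220, [127, 102, 86]), (221, [143, 125, 123]), (222, [151, 134, 135]), (223, [139, 117, 117]), (224, [107, 88, 81]), (225, [115, 101, 76]), (226, [134, 113, 69]), (227, [139, 118, 78])]
278 [(216, [163, 174, 171]), (217, [153, 162, 162]), (218, [130, 139, 133]), (219, [103, 96, 90]), (220, [103, 77, 59]), (221, [124, 69, 38]), (222, [155, 54, 20]), (223, [188, 32, 13]), (224, [187, 6, 0]), (225, [152, 9, 0]), (226, [113, 23, 5]), (227, [118, 74, 46])]
40.8 rack pos [-102.   -41.3  160.1] F rack [0.16 0.02 0.12] M [-0.05  0.68 -0.04] rot err [0.0013 0.0008 0.    ]
top [316.3 163.2] [309, 156, 15, 15, 178] [ 0.06   -0.1022  0.056 ] ang -0.531 0.119
scene [286.2 231.6] [272, 221, 25, 22, 263] [ 0.0163 -0.1202  0.056 ] ang -0.135 0.121
```

The bar held its place after I withdrew, the jar's cap hasn't moved in the top view, and the arm is clear. Handing in.

```bash
python3 -c "
from plant import *
print(finish_job())"
```

```text
the job is handed in; nothing more can be done
None
```

I stood the red-capped jar upright in the middle bay and closed the keeper bar into its catch. The peak push was about 14.5 N and the clock read about 41 s at hand-in; no verdict came back.

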